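# Tighten the locknut of a jig's jack screw with the screw held by a spanner

### The job

Lock the jack screw of the blue jig at its present setting. First lay the open-ended spanner flat over the square of the screw, its handle lying between the two upright pins of the bracket, and let go of it: it now keeps the screw from turning along. Then swing the red-handled lever of the locknut clockwise (seen from above) until the nut is tight at its stop; leave the spanner in place and the other things on the bench where they are.

Things in the scene. Friction and masses are not known exactly. Their poses are not given: they have to be found in the camera images.
- locknut (a joint): turn of the brass locknut relative to the screw it rides on, rad; grows clockwise seen from above. Starts loose (0 to 0.4), tight at its hard stop at 1.3. Stiff thread: 0.25 N m of friction (2 to 3 N at the lever's handle), so it drags the screw along unless the screw is held
- jack_screw (a joint): turn of the jack screw in the jig, rad, anticlockwise seen from above positive; 0 is its setting (yellow marks in line), it starts within 0.05 of that. Turns easily (0.05 N m of friction). Must stay near 0; the play of spanner and pins allows up to 0.25
- jig: blue fixed jig, origin on the screw axis at bench level, y from screw to bracket, z up. Base plate 15 mm thick, x -55 to 55, y -70 to 190 mm; round boss of 60 mm under the screw; bracket block 75 mm in x, 62 mm tall at y = 160 mm with two steel pins on top. Between boss and bracket nothing is higher than 23 mm
- screw_seat (a point): on the vertical screw axis, 62 mm above the bench, at the top of the screw's round collar (54 mm across), on which the spanner's jaw rests. Above it: the screw's 30 x 30 mm square, 22 mm tall, flats square to this point's x and y; a 26 mm square step, 3 mm; a brass dome. Top of all 92.5 mm above the bench. Turns with the screw
- reaction_slot (a point): middle of the bracket's ledge, 62 mm above the bench, level with screw_seat, 160 mm from it along the jig's +y; axes as the jig's. The ledge is 24 mm long in y. Two upright pins, 14 mm diameter, 28 mm tall, stand on it at x = -23 and +23 mm, leaving 32 mm between them for the spanner's handle
- lever_grip (a point): on the axis of the red upright handle (18 mm diameter, 34 to 92 mm above the bench) fixed at the end of the locknut's lever; 68 mm above the bench, 100 mm from the screw axis. Lever: level rod, 12 mm thick, 42 mm above the bench. With both joints 0 it points 0.436 rad anticlockwise from the jig's +x; tightening carries it clockwise. Push it or hold it
- spanner_grip (a point): on the handle of the loose steel open-ended spanner (220 mm long, 12 mm thick, 0.3 kg, lying flat on the bench), close to its centre of mass, half-way up. x points along the spanner to the jaw, z up. The handle is 18 mm wide and reaches from x = -115 to +49 mm
- spanner_jaw (a point): middle of the spanner's jaw opening, half-way up, 85 mm from spanner_grip along x. The opening is 34 mm wide between two straight prongs 12 mm wide and runs from 18 mm behind this point to 19 mm ahead, open at the front. The head is 58 mm wide. Fitted, this point is on the screw axis, 6 mm above screw_seat
- spanner_tail (a point): point on the middle line of the spanner's handle, half-way up, 160 mm from spanner_jaw; fitted, it is 6 mm above reaction_slot
- tray_end (a point): middle of the near end's rim of the long white sheet-metal tray that stands open on the bench between spanner and jig, fixed, an obstacle 140 mm tall (this point is on its rim). Its end is 265 mm wide, and it runs 745 mm from here in the world direction x 0.77, y -0.64; carry the spanner over it
- tape: yellow tape measure, loose, 36 x 76 x 64 mm, origin under its centre; bystander
- magnet: small red-and-grey welding magnet, loose, 42 x 54 x 17 mm, origin under its centre; bystander
- slug: short round steel offcut, loose, 31 mm diameter, 35 mm tall, origin under its centre; bystander

How it is judged:
By the outcome, as a careful person would: the job done as asked, in the order asked, and still so for the second after the job is handed in, with the robot touching nothing.
It also fails if it takes over 64 s, if anything falls off the work surface, if the arm or the gripper's body presses on something with over 40 N, if the wrist force passes 120 N, or if a joint passes its speed limit or range.

### The arm

A 6-joint arm with a two-finger parallel gripper is mounted at the origin on a cart in front of the work surface, level with it; the furniture and walls round the work are solid. World frame = base frame: x ahead of the robot, y to its left, z up, the work surface at z = 0. Lengths are in mm, angles in rad, forces in N, time in s.
With the tool pointing down it reaches from about 300 to 775 mm from the base axis. Payload 14.6 kg.
Tool frame: the origin (TCP) lies between the finger pads; the fingertips stand 22 mm ahead of it and the grasp point (between the pads) lies 3 mm ahead of it (finger_overhang is the distance from the TCP to the fingertips, in mm); z points along the fingers, y is the direction in which the jaws open and shut (so a half turn about z gives the same grasp; the last joint's range is limited). The gripper opens to 94 mm and grips with 3 to 60 N. Pads are 16 mm wide; open, the fingers measure 119 mm over their backs; the gripper's body (75 mm by 177 mm) begins 78 mm behind the grasp point.
Start: joints at [1.112, 0.3, 1.521, -0, 1.321, -0.067], TCP at [210.016, 508.314, 227.446] pointing down, gripper open.
Joint ranges: [-3.03, 3.03], [-0.79, 2.21], [0.23, 2.52], [-1.04, 4.18], [0, 3.07], [-2.55, 2.55]. Speed limits (rad/s): [2.22, 2.22, 2.57, 3.14, 3.14, 3.14].

### API

Orientations are given as [roll, pitch, yaw] about the fixed x, y, z axes, in that order (R = Rz(yaw) Ry(pitch) Rx(roll)).
In Python, from cell import * gives the robot as it stands.
- The arm moves only by the tool jog_arm, never from a script. Its argument "increments" is a list of rows, each a list of 7 numbers: the shift along the tool's x, y, z in cm, then the turn, a rotation vector about the tool's x, y, z in degrees, then the finger opening in cm, from 0 to 9.4. In form: [[x, y, z, wx, wy, wz, grip], ...]. A call has 1 to 20 rows; each row shifts and turns the commanded pose from where the row before left it, along the tool's axes as they then stand; what a row does not reach is not made up. A row lasts 1/8 s, in which the tool goes at most 62.5 mm and 10.7 degrees, less where a joint would pass 70% of its speed; a pose out of reach is approached as far as the arm can. A call is refused whole if a number of a shift passes 6.25 or a number of a turn 10.7, either way. A call with a gripper value outside its range is refused whole. The fingers move at their own pace and stop on an object; "squeeze" is the grip in N (left out, the last holds). Time passes only in rows, so rows that do not move let the fingers close. It gives the time, the measured TCP pose, the force and the opening at its end, in the units of the state.
- read_state(): the state, without advancing time (a new reading comes with each control period).
- camera(name): name is "scene" or "top"; returns a dict with "image" (420x560x3 uint8, red, green, blue), "K" (3x3 intrinsics, pixels), "k1" (the pictures are not rectified: a ray, as slopes to the right and down, at radius r is drawn at 1 + k1 r^2 times it, then the intrinsics apply), "rvec" (rotation vector, rad) and "tvec" (3), from world to camera coordinates, as OpenCV has them. Camera axes: x right, y down, z forward; pixel columns grow to the right and rows downward; lengths in mm; the calibration is good to about 2 mm. A picture is of the moment at which its call begins. There is no depth.
- sign_off(): hands the job in, once; it reports no verdict.
Trained networks look in a picture, given as the dict that the camera call returned (one of the last four; its "shot" number tells which), for a name from the list of things; names that differ only in an ending like _2 or _b are one class to them, and where a whole thing is asked for, a point or a joint stands for the part that bears it (a point fixed in the world has none). Each returns a list of dicts, best first, with "conf" (0 to 1); they miss things now and then, are a little off and sometimes report something else, mostly with a low value. They report only what shows in the picture. A call takes as long as a camera call.
- recognise(picture, name): "centre" ([x, y, z] in mm, in the coordinates of the camera as it stood for that picture, good to about 4 mm: the middle of the surface that is visible of it).
- regions_of(picture, name): "mask" (420x560 bool, what is visible of it).
The state is a dict: "clock": time; "joints": joint angles; "qd": joint speeds; "effort": joint torques, N m; "eef_pos": TCP position; "eef_rot": TCP orientation; "wrist_force": force on the tool from outside, world axes, zero at the start; "moment": the same for the moment, N m; "finger_gap": finger opening in mm.
Only numpy, scipy, OpenCV 4.12 (cv2) and the standard library are available. Lean on these libraries where they do the work, as an engineer would, in place of code of your own. Each camera call takes 0.05 s, during which the arm holds its last target.

## Working session

There is one attempt and no reset: what is moved stays moved. The work goes in short steps, Python scripts to look and compute and a tool call to move; the robot and the scene stay as the last step left them, time stands still between calls to the robot, and variables do not carry over. Pictures are saved under pics/ and viewed, and the job is handed in when it is done.

Besides the shell and the picture viewer there is one more tool, called after "Call:" as name(argument=value, ...) on one line, values as JSON. jog_arm: Moves the arm, as the interface text tells. Its arguments: {"type":"object","properties":{"increments":{"type":"array"},"squeeze":{"type":"number"}},"required":["increments"]}

```bash
ls; mkdir -p pics; cat > h.py <<'E'
from cell import *
import numpy as np, cv2
def save(p,n): cv2.imwrite(f'pics/{n}.png',p['image'][:,:,::-1])
def toworld(p,c):
    R,_=cv2.Rodrigues(np.array(p['rvec'],float)); return R.T@(np.array(c,float)-np.array(p['tvec'],float).ravel())
def proj(p,X):
    d=np.array([p['k1'],0,0,0],float)
    return cv2.projectPoints(np.array(X,float).reshape(-1,1,3),np.array(p['rvec'],float),np.array(p['tvec'],float),np.array(p['K'],float),d)[0].reshape(-1,2)
def ray(p,uv):
    d=np.array([p['k1'],0,0,0],float)
    n=cv2.undistortPoints(np.array(uv,float).reshape(-1,1,2),np.array(p['K'],float),d).reshape(-1,2)
    R,_=cv2.Rodrigues(np.array(p['rvec'],float)); t=np.array(p['tvec'],float).ravel()
    return -R.T@t,(R.T@np.c_[n,np.ones(len(n))].T).T
def atz(p,uv,z):
    o,d=ray(p,uv); return o+d*((z-o[2])/d[:,2])[:,None]
E
python3 - <<'E'
from h import *
np.set_printoptions(precision=1,suppress=True)
print(read_state())
for n in ['scene','top']:
    p=camera(n); save(p,n+'0')
    print(n,p['k1'],'cam at',toworld(p,[0,0,0]),p['K'])
    for t in ['jig','screw_seat','reaction_slot','lever_grip','spanner_grip','spanner_jaw','spanner_tail','tray_end','tape','magnet','slug']:
        try:
            for r in recognise(p,t)[:2]: 
                w=toworld(p,r['centre']); print(t,round(r['conf'],2),w,proj(p,w))
        except Exception as e: print(t,e)
E
```

```text
pics
{'clock': 0.0, 'joints': array([ 1.1,  0.3,  1.5,  0. ,  1.3, -0.1]), 'qd': array([-0., -0., -0., -0.,  0.,  0.]), 'effort': array([ -0. , -53.2, -35.3,   0.1,   0. ,  -0. ]), 'eef_pos': array([209.9, 508.1, 226.9]), 'eef_rot': array([-3.1, -0. ,  2.7]), 'wrist_force': array([-0.1, -0.2, -0.7]), 'moment': array([0., 0., 0.]), 'finger_gap': 93.89176969245374}
scene 0.03957666579845528 cam at [-323.4 -482.6 1134.6] [[473.8   0.  285.4]
 [  0.  473.8 212.9]
 [  0.    0.    1. ]]
jig 0.85 [ 560.7 -190.3   13.2] [[362.2 270.7]]
screw_seat 0.98 [ 518.4 -158.7   62.2] [[347.8 265. ]]
screw_seat 0.23 [ 560.7 -192.5   14.4] [[362.9 270.8]]
reaction_slot 0.96 [ 560.4 -197.4   18.9] [[364.5 270.6]]
lever_grip 0.78 [ 494.2 -205.1   48.1] [[357.9 280.6]]
spanner_grip 0.6 [537.3 446.8  12.9] [[194.7 197.8]]
spanner_grip 0.18 [ 562.3 -194.7   17. ] [[363.9 270.2]]
spanner_jaw 0.87 [537.5 445.9   9.7] [[195.1 198.5]]
spanner_tail 0.52 [534.6 449.5   7.8] [[193.8 199. ]]
tray_end it knows: jack_screw, jig, lever_grip, locknut, magnet, reaction_slot, screw_seat, slug, spanner_grip, spanner_jaw, s
[... 237 characters left out ...]
.9 [ 567.5 -182.2   14.2] [[352.9 223.9]]
jig 0.21 [ 522.8 -146.6   60. ] [[346.2 233.9]]
screw_seat 0.53 [ 518.6 -148.    62.7] [[346.8 234.9]]
reaction_slot 0.73 [ 570.1 -180.7   14.3] [[352.5 223.2]]
lever_grip 0.47 [ 567.7 -180.8   17.4] [[352.7 223.7]]
spanner_grip 0.66 [536.7 448.2  10.4] [[183.9 232.7]]
spanner_tail 0.69 [539.5 453.   11.3] [[182.6 231.9]]
tray_end it knows: jack_screw, jig, lever_grip, locknut, magnet, reaction_slot, screw_seat, slug, spanner_grip, spanner_jaw, spanner_tail, tape
tape 0.77 [680.4 375.3  54.9] [[202.5 192.1]]
tape 0.53 [ 524.8 -145.    64.4] [[346.  233.2]]
magnet 0.68 [ 434.6 -302.4   10.9] [[386.1 259.1]]
slug 0.5 [431.  185.3  34.6] [[254.1 260.6]]
```

View pics/scene0.png

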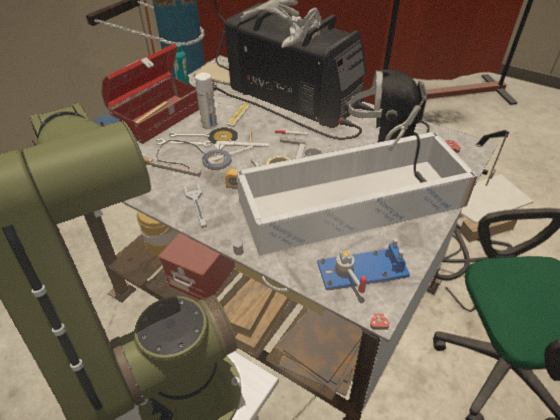

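View pics/top0.png

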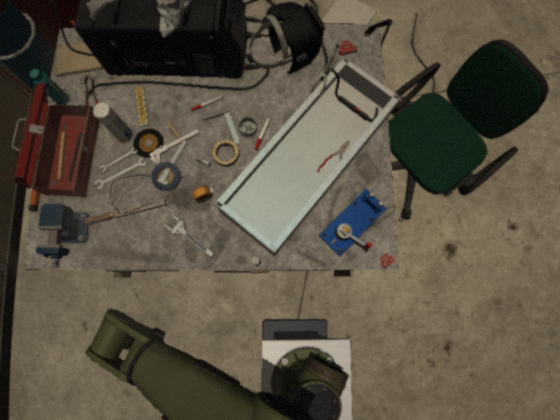

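```bash
python3 - <<'E'
import cv2
for n,(x0,y0,x1,y1) in {'scene0':(290,200,440,320),'top0':(300,180,420,280)}.items():
    im=cv2.imread(f'pics/{n}.png')[y0:y1,x0:x1]; cv2.imwrite(f'pics/{n}_jig.png',cv2.resize(im,None,fx=5,fy=5,interpolation=cv2.INTER_CUBIC))
for n,(x0,y0,x1,y1) in {'scene0':(150,150,270,250),'top0':(140,170,280,280)}.items():
    im=cv2.imread(f'pics/{n}.png')[y0:y1,x0:x1]; cv2.imwrite(f'pics/{n}_sp.png',cv2.resize(im,None,fx=5,fy=5,interpolation=cv2.INTER_CUBIC))
E
```

```text
(no output)
```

View pics/scene0_jig.png

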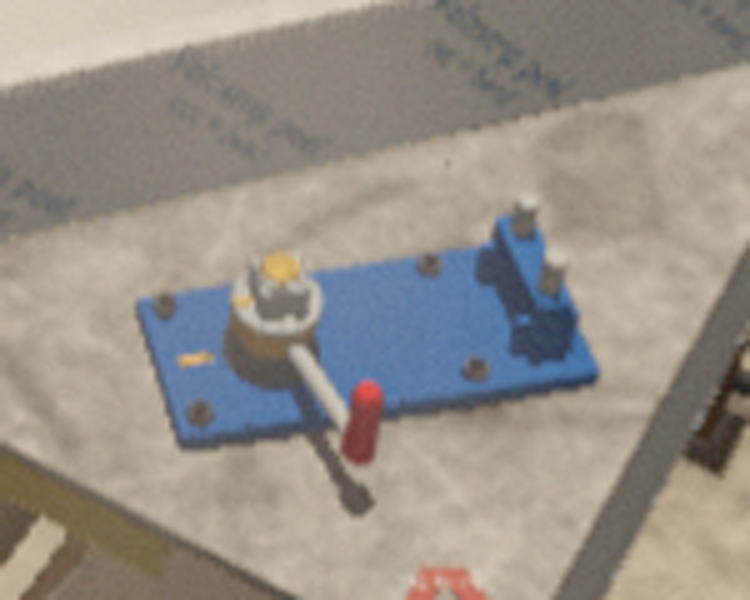

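View pics/top0_jig.png

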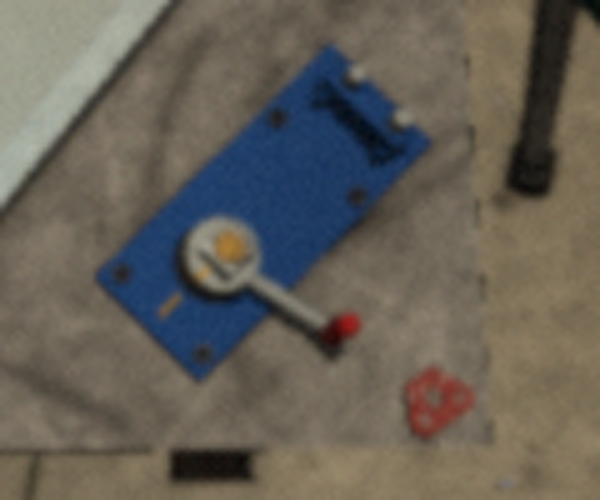

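View pics/scene0_sp.png

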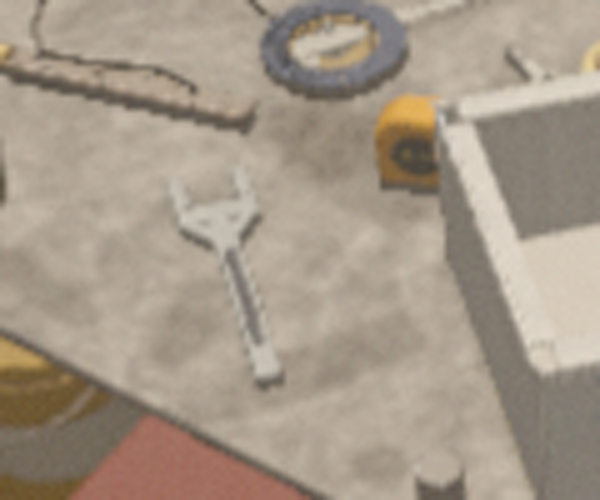

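View pics/top0_sp.png

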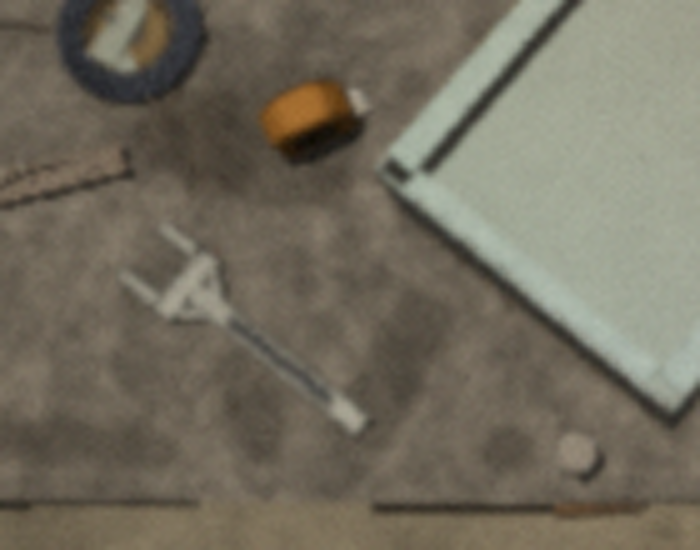

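The overview shows the spanner at about (195,205) in the scene picture, with its jaw pointing up-left. The tray lies in between. The jig's dome is at (346,252), and the lever points towards (362,283) and is still loose. Next I fit the poses from the pixel features.

```bash
cat > fit.py <<'E'
from h import *
from scipy.optimize import least_squares
np.set_printoptions(precision=2,suppress=True)
ps=camera('scene'); pt=camera('top')
def cs(x,y): return [x/5+290-.4,y/5+200-.4]
def ct(x,y): return [x/5+300-.4,y/5+180-.4]
J=[(ps,cs(137,302),[-55,-70,15]),(ps,cs(182,438),[55,-70,15]),(ps,cs(597,372),[55,190,15]),(ps,cs(527,200),[-23,160,90]),(ps,cs(555,258),[23,160,90]),(ps,cs(281,264),[0,0,91]),
(pt,ct(97,277),[-55,-70,15]),(pt,ct(200,380),[55,-70,15]),(pt,ct(430,137),[55,190,15]),(pt,ct(330,43),[-55,190,15]),(pt,ct(355,73),[-23,160,90]),(pt,ct(403,118),[23,160,90]),(pt,ct(231,245),[0,0,91])]
def ss(x,y): return [x/5+150-.4,y/5+150-.4]
def st(x,y): return [x/5+140-.4,y/5+170-.4]
# left prong = +y
S=[(ps,ss(176,181),[104,23,12]),(ps,ss(241,170),[104,-23,12]),(ps,ss(268,372),[-115,0,12]),
(pt,st(125,275),[104,23,12]),(pt,st(165,230),[104,-23,12]),(pt,st(357,426),[-115,0,12])]
def W(q,L):
    c,s=np.cos(q[2]),np.sin(q[2]); L=np.array(L,float); return np.array([q[0]+c*L[0]-s*L[1],q[1]+s*L[0]+c*L[1],L[2]])
def fit(D,q0):
    f=lambda q:np.concatenate([proj(p,W(q,L))[0]-uv for p,uv,L in D])
    r=least_squares(f,q0,loss='soft_l1'); return r.x,f(r.x).reshape(-1,2)
if __name__=='__main__':
    for nm,D,q0 in [('jig',J,[520,-150,-2.3]),('sp',S,[540,450,0.8])]:
        for k,DD in [('both',D),('scene',[d for d in D if d[0] is ps]),('top',[d for d in D if d[0] is pt])]:
            q,r=fit(DD,q0); print(nm,k,q); print(r.T)
    for p,uv in [(ps,cs(368,388)),(pt,ct(348,323))]: print('lever top',atz(p,uv,92))
E
python3 fit.py
```

```text
jig both [ 534.54 -140.18   -2.37]
[[-0.69 -0.37  0.93 -0.09  0.07 -0.22 -0.46  0.26  1.05  0.08  0.8   0.48
   0.13]
 [-1.2   0.01 -0.72 -0.76 -0.96 -0.01  0.27  0.74  0.99 -0.28 -0.07 -0.19
   0.71]]
jig scene [ 532.95 -141.19   -2.37]
[[-0.62 -0.42  1.08  0.11  0.23 -0.16]
 [-0.81  0.48 -0.02 -0.15 -0.32  0.48]]
jig top [ 535.62 -139.13   -2.37]
[[-0.74  0.03  0.7  -0.32  0.41  0.1  -0.18]
 [ 0.04  0.46  0.6  -0.61 -0.42 -0.57  0.41]]
sp both [522.39 426.43   0.9 ]
[[-0.37 -0.7   0.1  -0.09 -0.08  2.21]
 [-0.52 -0.99  1.03 -0.45 -0.94  0.95]]
sp scene [521.98 424.86   0.89]
[[ 0.06 -0.25  0.16]
 [-0.37 -0.78  1.34]]
sp top [521.66 427.89   0.9 ]
[[-0.51 -0.51  1.84]
 [-0.22 -0.72  1.11]]
lever top [[ 479.56 -223.32   92.  ]]
lever top [[ 481.01 -220.57   92.  ]]
```

```bash
cat > ov.py <<'E'
from h import *
from fit import W
# spanner outline local (spanner_grip frame, top face z=12)
SP=[[-115,-9],[49,-9],[67,-29],[67,-29],[104,-29],[104,-17],[67,-17],[67,17],[104,17],[104,29],[67,29],[49,9],[-115,9]]
def spq(z=12): return np.array([[a,b,z] for a,b in SP],float)
JG=[[-55,-70,15],[55,-70,15],[55,190,15],[-55,190,15]]
def circ(x,y,r,z,n=24): a=np.linspace(0,2*np.pi,n,endpoint=False); return [[x+r*np.cos(t),y+r*np.sin(t),z] for t in a]
def jigpolys():
    s=15; return [JG,circ(-23,160,7,90),circ(23,160,7,90),circ(0,0,27,62),[[-s,-s,84],[s,-s,84],[s,s,84],[-s,s,84]]]
def draw(p,polys,box,f,name):
    x0,y0,x1,y1=box
    im=cv2.resize(np.ascontiguousarray(p['image'][y0:y1,x0:x1,::-1]),None,fx=f,fy=f,interpolation=cv2.INTER_CUBIC)
    for P,col in polys:
        uv=(proj(p,P)-[x0,y0]+.5)*f
        cv2.polylines(im,[np.round(uv*8).astype(np.int32)],True,col,1,cv2.LINE_AA,3)
    cv2.imwrite(f'pics/{name}.png',im)
E
python3 - <<'E'
from ov import *
from fit import *
sp=[522.2,426.4,.9]; jg=[534.5,-140.2,-2.37]
for p,n,b1,b2 in [(ps,'s',(165,170,225,240),(305,230,425,300)),(pt,'t',(155,205,225,265),(310,180,395,265))]:
    draw(p,[([W(sp,L) for L in spq()],(0,0,255)),([W(sp,L) for L in spq(0)],(255,255,0))],b1,8,n+'_ovsp')
    draw(p,[([W(jg,L) for L in P],(0,255,255)) for P in jigpolys()],b2,6,n+'_ovj')
    for t in ['spanner_grip','jig']:
        r=regions_of(p,t); 
        for x in r[:2]: m=x['mask']; ys,xs=np.nonzero(m); print(n,t,x['conf'],m.sum(),xs.min(),xs.max(),ys.min(),ys.max())
E
```

```text
s spanner_grip 0.65 339 185 206 184 226
s jig 0.69 2866 317 409 238 292
t spanner_grip 0.6 293 166 211 215 254
t jig 0.68 2086 319 385 190 255
```

View pics/s_ovsp.png

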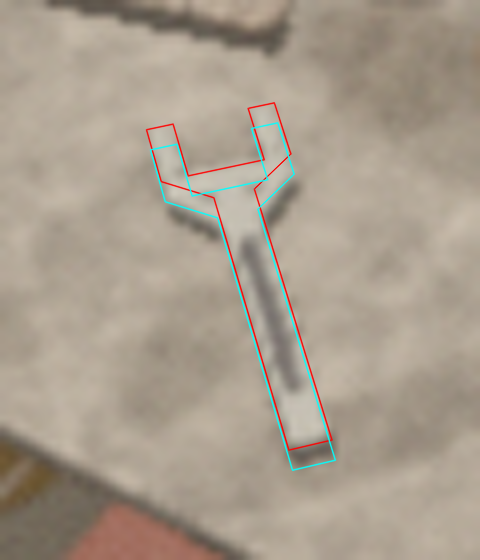

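View pics/t_ovsp.png

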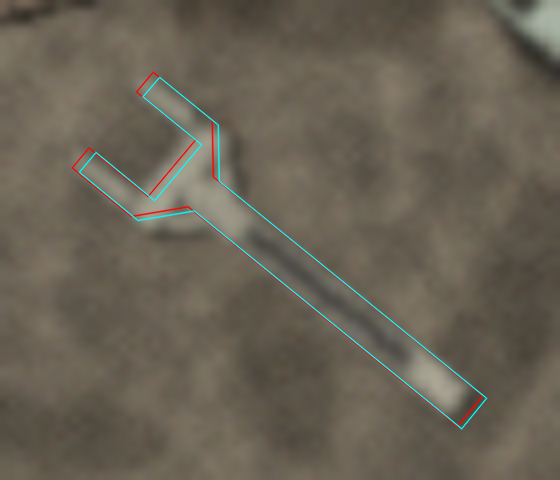

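View pics/s_ovj.png

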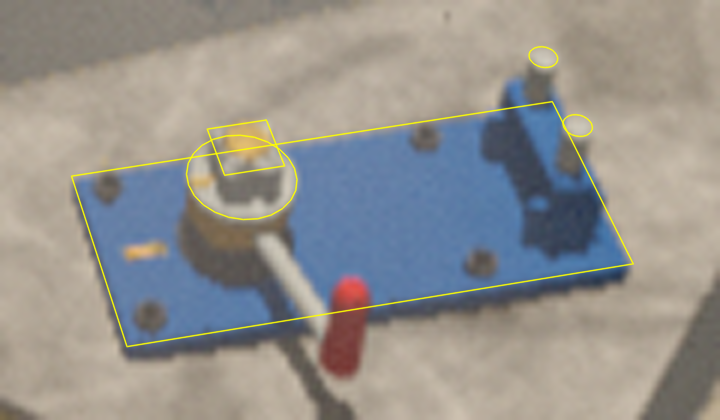

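View pics/t_ovj.png

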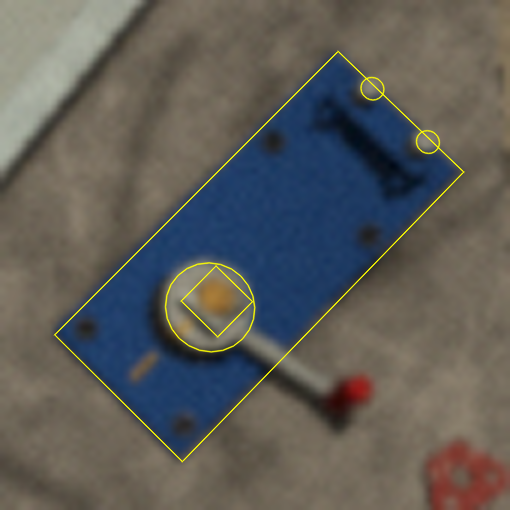

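```bash
cat > go.py <<'E'
from h import *
from scipy.spatial.transform import Rotation as Ro
np.set_printoptions(precision=3,suppress=True)
def yawnow():
    s=read_state(); R=Ro.from_euler('xyz',s['eef_rot']).as_matrix(); return s,R
def rel(target,yaw):
    s,R=yawnow(); d=R.T@(np.array(target)-s['eef_pos'])/10
    psi=np.arctan2(R[1,0],R[0,0]); dz=-np.degrees((yaw-psi+np.pi)%(2*np.pi)-np.pi)
    T=np.array([[np.cos(yaw),np.sin(yaw),0],[np.sin(yaw),-np.cos(yaw),0],[0,0,-1]])
    d2=T.T@(np.array(target)-s['eef_pos'])/10
    w=Ro.from_matrix(R.T@T).as_rotvec(degrees=True)
    print('t',s['clock'],'pos',s['eef_pos'],'psi',psi,'joints',s['joints'],'gap',s['finger_gap'],'F',s['wrist_force'])
    print('shift cm in present tool axes',d,'| in target axes',d2,'| rotvec deg',w,'wz',dz)
E
python3 -c "
from go import *
rel([522,426,100],.9)"
```

```text
t 1.5 pos [210.033 508.326 227.458] psi 2.7498263886766297 joints [ 1.112  0.3    1.521 -0.     1.321 -0.067] gap 93.98292492510583 F [-0.251  0.229 -0.161]
shift cm in present tool axes [-31.976   4.302  12.747] | in target axes [12.943 29.555 12.746] | rotvec deg [  0.003  -0.002 105.987] wz 105.9872449030975
```

Call:
jog_arm(increments=[[-4, 0.54, 0.7, 0, 0, 0, 5], [-4, 0.54, 0.7, 0, 0, 0, 5], [-4, 0.54, 0.7, 0, 0, 0, 5], [-4, 0.54, 0.7, 0, 0, 0, 5], [-4, 0.54, 0.7, 0, 0, 0, 5], [-4, 0.54, 0.7, 0, 0, 0, 5], [-4, 0.54, 0.7, 0, 0, 0, 5], [-4, 0.52, 0.7, 0, 0, 0, 5], [0, 0, 0, 0, 0, 10.6, 5], [0, 0, 0, 0, 0, 10.6, 5], [0, 0, 0, 0, 0, 10.6, 5], [0, 0, 0, 0, 0, 10.6, 5], [0, 0, 0, 0, 0, 10.6, 5], [0, 0, 0, 0, 0, 10.6, 5], [0, 0, 0, 0, 0, 10.6, 5], [0, 0, 0, 0, 0, 10.6, 5], [0, 0, 0, 0, 0, 10.6, 5], [0, 0, 0, 0, 0, 10.6, 5]])

```text
clock: 3.75
eef_pos: [522.2, 425.9, 171.3]
eef_rot: [-3.142, 0.0, 0.894]
wrist_force: [-0.3, -0.3, 0.0]
finger_gap: 50.0
```

```bash
python3 -c "
from go import *
rel([522.3,426,60],.9)
p=camera('scene');save(p,'s1');q=camera('top');save(q,'t1')
from ov import *
sp=[522.3,426,.9]
from fit import W
x=[[526,426,60]]
for p,n,b in [(p,'s1',(150,140,250,240)),(q,'t1',(140,180,240,270))]: draw(p,[([W(sp,L) for L in spq()],(0,0,255))],b,6,n+'o')
"
```

```text
t 3.75 pos [522.186 425.851 171.328] psi 0.893632261415187 joints [0.63  0.624 1.186 0.    1.332 1.307] gap 50.01629785147469 F [-0.305 -0.301  0.011]
shift cm in present tool axes [ 0.021  0.    11.133] | in target axes [ 0.019 -0.    11.133] | rotvec deg [-0.004  0.01  -0.365] wz -0.3648445459523854
```

View pics/s1o.png

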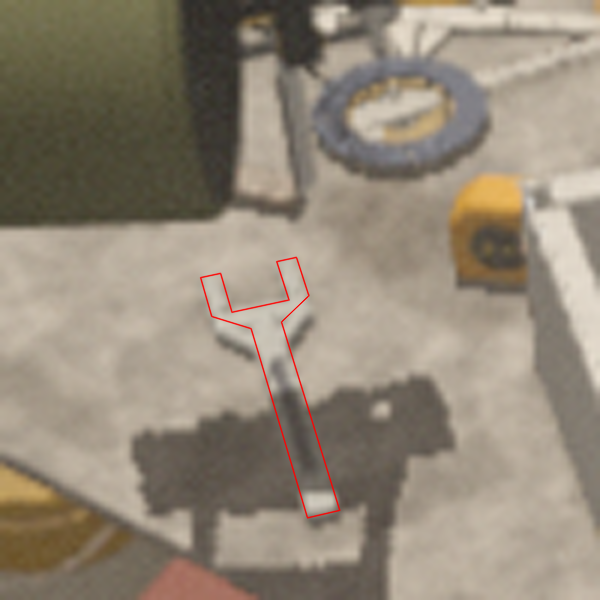

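View pics/t1o.png

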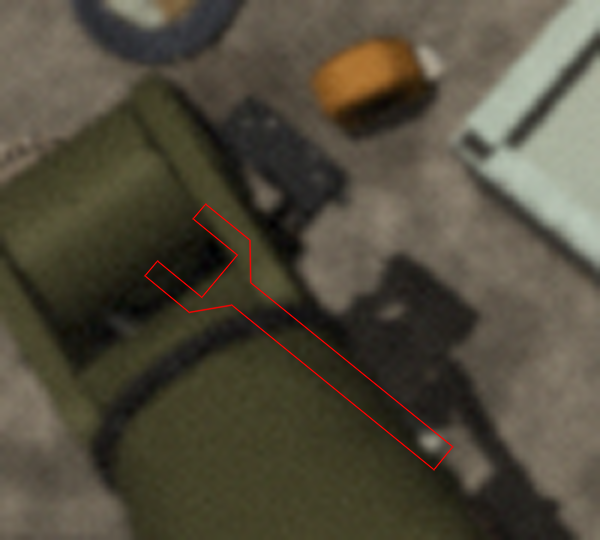

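Call:
jog_arm(increments=[[0, 0, 3, 0, 0, -0.4, 5], [0, 0, 3, 0, 0, 0, 5], [0, 0, 3, 0, 0, 0, 5], [0, 0, 3, 0, 0, 0, 5], [0, 0, 1.6, 0, 0, 0, 5], [0, 0, 1, 0, 0, 0, 5], [0, 0, 0, 0, 0, 0, 1], [0, 0, 0, 0, 0, 0, 1], [0, 0, 0, 0, 0, 0, 1], [0, 0, 0, 0, 0, 0, 1], [0, 0, 0, 0, 0, 0, 1]], squeeze=40)

```text
clock: 5.32
eef_pos: [522.5, 426.0, 26.1]
eef_rot: [3.141, -0.001, 0.907]
wrist_force: [-1.5, -0.6, 4.1]
finger_gap: 17.6
```

Call:
jog_arm(increments=[[0, 0, -2, 0, 0, 0, 1], [0, 0, -4, 0, 0, 0, 1], [0, 0, -5, 0, 0, 0, 1], [0, 0, -5, 0, 0, 0, 1], [0, 0, -4, 0, 0, 0, 1], [0, 0, 0, 0, 0, 0, 1]], squeeze=50)

```text
clock: 6.08
eef_pos: [522.8, 426.3, 229.6]
eef_rot: [3.14, -0.006, 0.907]
wrist_force: [-0.3, 0.3, -3.8]
finger_gap: 17.7
```

```bash
python3 -c "
from go import *
rel([593.8,-201.1,226],2.342)
p=camera('scene');save(p,'s2')
"
```

```text
t 6.075 pos [522.762 426.343 229.582] psi 0.9067930295955914 joints [0.63  0.582 1.115 0.    1.438 1.294] gap 17.65228685860963 F [-0.303  0.294 -3.79 ]
shift cm in present tool axes [-45.037  44.262   0.165] | in target axes [-49.944 -38.639   0.358] | rotvec deg [  0.32   -0.211 -82.231] wz -82.23130213192985
```

View pics/s2.png

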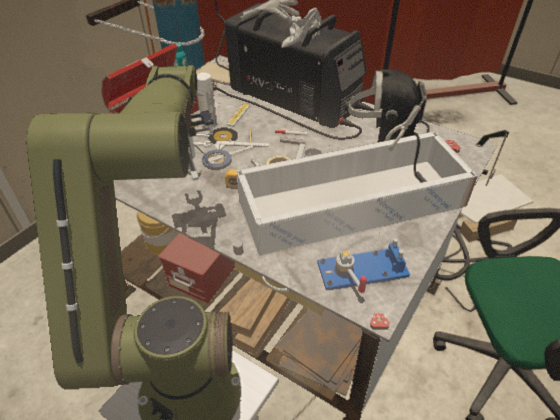

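Call:
jog_arm(increments=[[-2, 1.95, 0, 0, 0, 0, 1], [-3.75, 3.7, 0, 0, 0, 0, 1], [-3.75, 3.7, 0, 0, 0, 0, 1], [-3.75, 3.7, 0, 0, 0, 0, 1], [-3.75, 3.7, 0, 0, 0, 0, 1], [-3.75, 3.7, 0, 0, 0, 0, 1], [-3.75, 3.7, 0, 0, 0, 0, 1], [-3.75, 3.7, 0, 0, 0, 0, 1], [-3.75, 3.7, 0, 0, 0, 0, 1], [-3.75, 3.7, 0, 0, 0, 0, 1], [-3.75, 3.7, 0, 0, 0, 0, 1], [-3.75, 3.7, 0, 0, 0, 0, 1], [-1.8, 1.7, 0, 0, 0, 0, 1]])

```text
clock: 7.75
eef_pos: [592.9, -204.5, 223.0]
eef_rot: [-3.138, 0.001, 0.905]
wrist_force: [-0.3, -1.0, -3.6]
finger_gap: 17.4
```

Call:
jog_arm(increments=[[0, 0, 0, 0, 0, -10.3, 1], [0, 0, 0, 0, 0, -10.3, 1], [0, 0, 0, 0, 0, -10.3, 1], [0, 0, 0, 0, 0, -10.3, 1], [0, 0, 0, 0, 0, -10.3, 1], [0, 0, 0, 0, 0, -10.3, 1], [0, 0, 0, 0, 0, -10.3, 1], [0, 0, 0, 0, 0, -10.3, 1], [0, 0, 2, 0, 0, 0, 1], [0, 0, 2, 0, 0, 0, 1], [0, 0, 0, 0, 0, 0, 1], [0, 0, 0, 0, 0, 0, 1]])

```text
clock: 9.25
eef_pos: [593.9, -202.0, 185.7]
eef_rot: [3.142, -0.0, 2.345]
wrist_force: [0.3, -0.4, -3.1]
finger_gap: 17.3
```

```bash
python3 -c "
from go import *
rel([593.8,-201.1,150],2.342)
p=camera('scene');save(p,'s3')
q=camera('top');save(q,'t3')
from ov import *
s=read_state(); e=s['eef_pos']
R=Ro.from_euler('xyz',s['eef_rot']).as_matrix(); psi=np.arctan2(R[1,0],R[0,0])
from fit import W
jg=[534.5,-140.2,-2.37]
zs=e[2]-20.1-6
sp=[e[0],e[1],psi]
for p,n,b in [(p,'s3',(300,200,430,300)),(q,'t3',(310,160,430,270))]: draw(p,[([W(sp,L) for L in spq(zs+12)],(0,0,255))]+[([W(jg,L) for L in P],(0,255,255)) for P in jigpolys()],b,6,n+'o')
"
```

```text
t 9.25 pos [ 593.904 -201.997  185.741] psi 2.345212196850186 joints [-0.386  0.506  1.333  0.     1.303 -1.161] gap 17.25520054966638 F [ 0.333 -0.373 -3.114]
shift cm in present tool axes [0.071 0.055 3.574] | in target axes [0.072 0.055 3.574] | rotvec deg [ 0.002 -0.001  0.184] wz 0.18404532248087013
```

View pics/s3o.png

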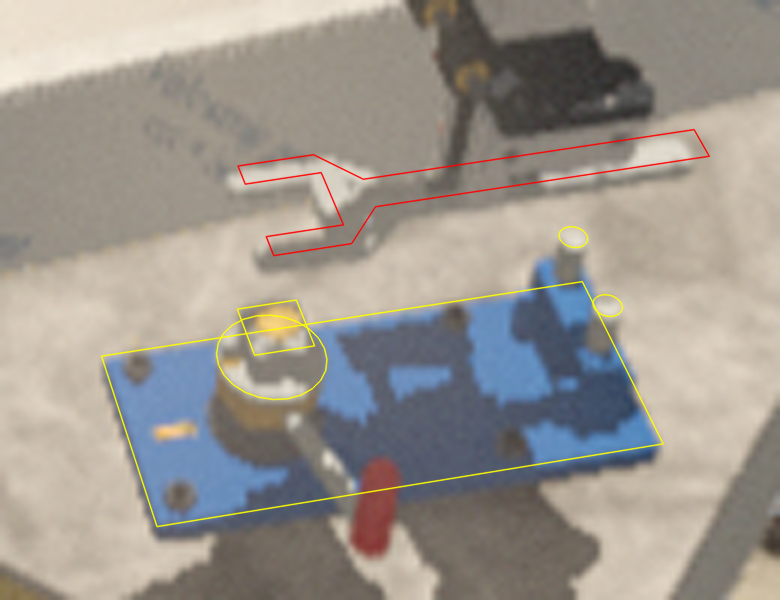

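View pics/t3o.png

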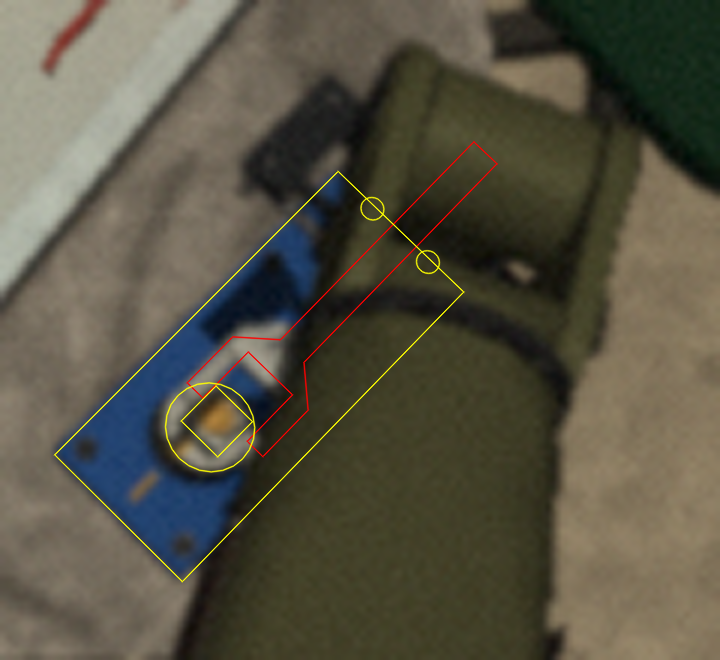

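The spanner is held above the jig; in the scene picture its prongs end at about (339,230) and (344,243). The outline drawn from the robot's own pose sits about 2 px up and to the right of it. I'll go lower and compare spanner and jig in the same picture.

Call:
jog_arm(increments=[[0, 0, 2, 0, 0, 0.1, 1], [0, 0, 2, 0, 0, 0.1, 1], [0, 0, 1.5, 0, 0, 0, 1], [0, 0, 0, 0, 0, 0, 1], [0, 0, 0, 0, 0, 0, 1]])

```text
clock: 10.07
eef_pos: [594.1, -202.4, 131.4]
eef_rot: [3.141, 0.001, 2.341]
wrist_force: [-0.2, 0.6, -3.5]
finger_gap: 17.1
```

```bash
cat > m4.py <<'E'
import sys
from go import *
from ov import *
from fit import W
n=sys.argv[1]; jg=eval(sys.argv[2]); ds=eval(sys.argv[3]) # ds: pixel shift of scene, along offset
rel([593.8,-201.1,150],2.342)
p=camera('scene');save(p,'s'+n)
q=camera('top');save(q,'t'+n)
s=read_state(); e=s['eef_pos']
R=Ro.from_euler('xyz',s['eef_rot']).as_matrix(); psi=np.arctan2(R[1,0],R[0,0])
zs=e[2]-20.1-6
sp=[e[0]+ds*np.cos(psi),e[1]+ds*np.sin(psi),psi]
for p,m,b in [(p,'s',(320,215,420,295)),(q,'t',(320,190,400,270))]: draw(p,[([W(sp,L) for L in spq(zs+12)],(0,0,255))]+[([W(jg,L) for L in P],(0,255,255)) for P in jigpolys()],b,7 if m=='t' else 8,m+n+'o'); draw(p,[],b,7 if m=='t' else 8,m+n+'c')
E
python3 m4.py 4 [534.5,-140.2,-2.37] 0
```

```text
t 10.175 pos [ 594.12 -202.39  131.38] psi 2.341410041702611 joints [-0.39  0.56  1.39 -0.    1.2  -1.16] gap 17.137655280266543 F [-0.05 -0.44 -2.95]
shift cm in present tool axes [ 0.11  0.07 -1.86] | in target axes [ 0.11  0.07 -1.86] | rotvec deg [ 0.03  0.07 -0.03] wz -0.033802120529123354
```

View pics/s4o.png

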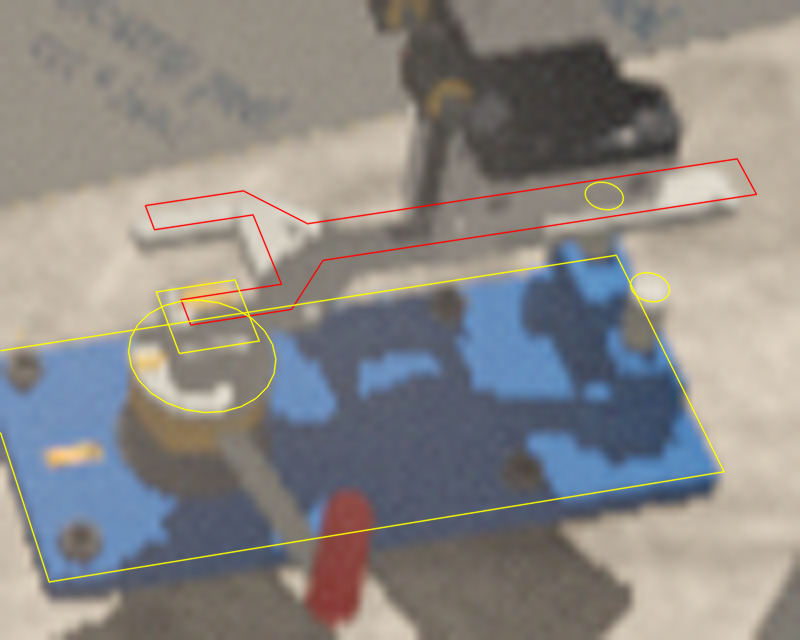

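View pics/t4o.png

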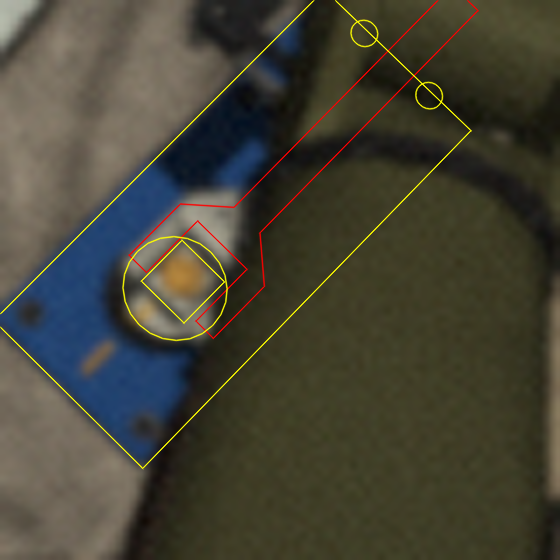

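View pics/s4c.png

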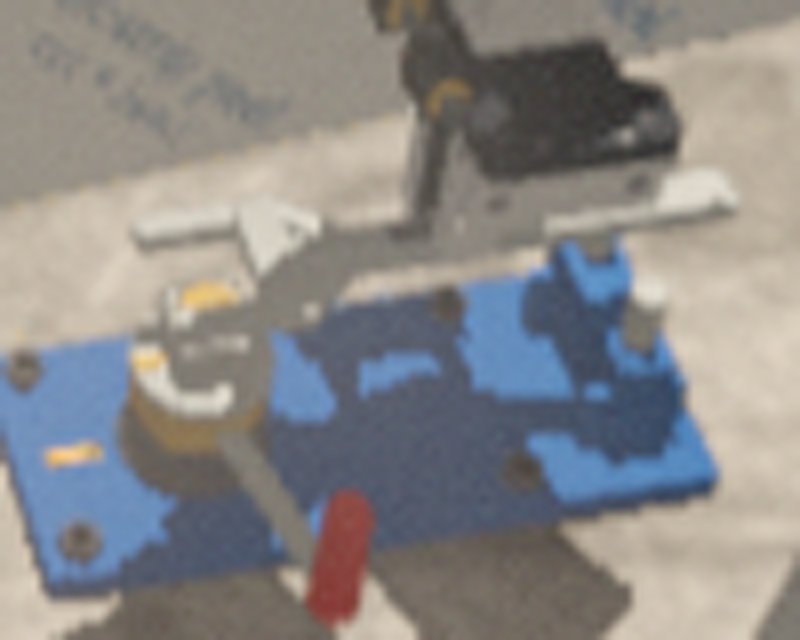

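```bash
python3 - <<'E'
import cv2
def crop(n,b,f,o):
    x0,y0,x1,y1=b; im=cv2.imread(f'pics/{n}.png')[y0:y1,x0:x1]
    im=cv2.resize(im,None,fx=f,fy=f,interpolation=cv2.INTER_NEAREST)
    for x in range(x0,x1,5): cv2.putText(im,str(x),((x-x0)*f,8),0,.35,(0,0,255)); cv2.line(im,((x-x0)*f,0),((x-x0)*f,4),(0,0,255))
    for y in range(y0,y1,5): cv2.putText(im,str(y),(0,(y-y0)*f+8),0,.35,(0,0,255)); cv2.line(im,(0,(y-y0)*f),(4,(y-y0)*f),(0,0,255))
    cv2.imwrite(f'pics/{o}.png',im)
crop('s4',(333,236,367,270),17,'z1'); crop('s4',(380,230,415,265),17,'z2'); crop('t4',(330,210,365,245),17,'z3')
E
```

```text
(no output)
```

View pics/z1.png

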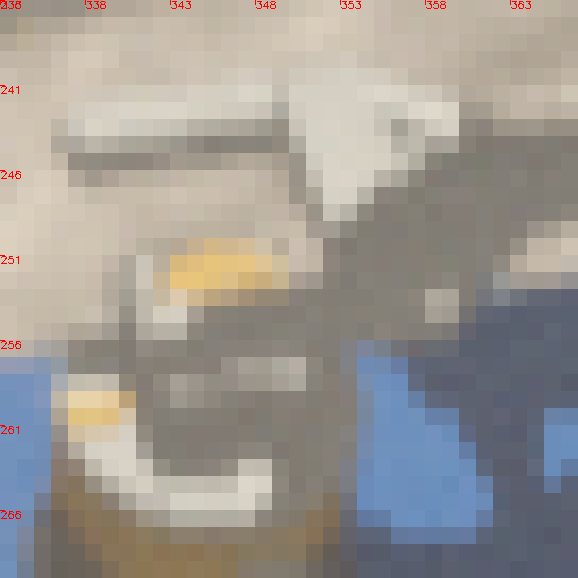

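View pics/z2.png

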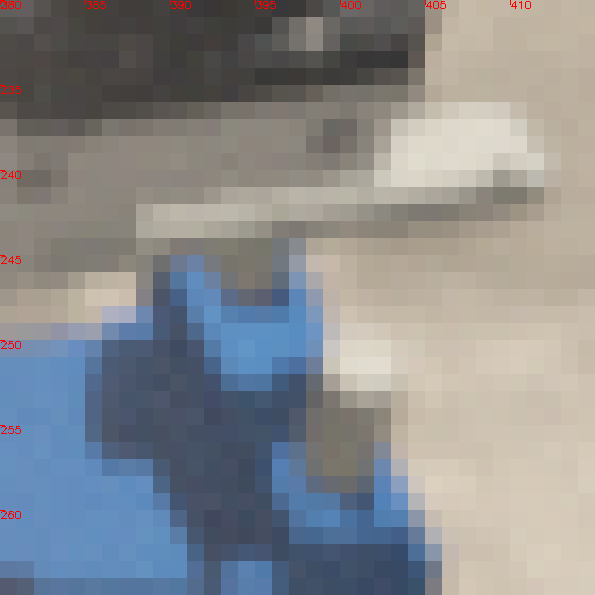

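View pics/z3.png

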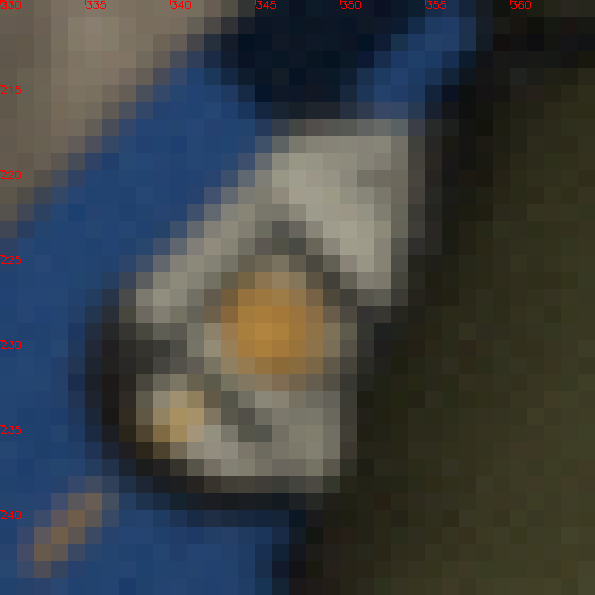

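```bash
cat > joint.py <<'E'
from fit import *
from go import *
def solve(obs,e,psi,pr=True,sa=20,sh=4,sl=.5):
    # obs: list (cam 's'/'t', uv, local [x,y,z rel mid])
    cam={'s':ps,'t':pt}
    def model(q):
        jx,jy,jt,a,h,l=q[:6]; b={id(ps):q[6:8],id(pt):q[8:10]}
        r=[]
        for p,uv,L in J: r.append((proj(p,W([jx,jy,jt],L))[0]+b[id(p)]-uv)/.6)
        for c,uv,L in obs:
            p=cam[c]; sp=[e[0]+a*np.cos(psi)-l*np.sin(psi),e[1]+a*np.sin(psi)+l*np.cos(psi),psi]
            w=W(sp,L); w[2]=e[2]-20.1+h+L[2]; r.append((proj(p,w)[0]+b[id(p)]-uv)/.6)
        return r
    f=lambda q:np.concatenate(model(q)+[q[6:10]/.7,[q[3]/sa,q[4]/sh,q[5]/sl]])
    r=least_squares(f,[534,-140,-2.37,0,0,0,0,0,0,0],loss='soft_l1')
    C=np.linalg.inv(r.jac.T@r.jac)
    print('q',r.x); print('sd',np.sqrt(np.diag(C))); print('spanner res px'); print(.6*np.array(model(r.x)[len(J):])); print('jig res');print(.6*np.array(model(r.x)[:len(J)]).T)
    return r.x
E
python3 - <<'E'
from joint import *
e=np.array([594.1,-202.4,131.4]);psi=2.3414
obs=[('s',[336.3,241.5],[104,-29,6]),('s',[336.8,243.7],[104,-17,6]),('s',[349.5,242.5],[67,-17,6]),('s',[410,236],[-115,-9,6]),('s',[411.5,239.5],[-115,9,6]),
('t',[336.5,227.5],[104,-29,6]),('t',[345.7,222.8],[67,-17,6])]
solve(obs,e,psi)
solve(obs,e,psi,sl=4,sh=.5)
E
```

```text
q [ 535.789 -139.543   -2.369    6.425   -0.356    0.029    0.199    0.819
   -0.203    0.13 ]
sd [1.902 1.663 0.006 1.979 2.294 0.492 0.588 0.478 0.43  0.46 ]
spanner res px
[[-0.592 -0.197]
 [ 0.041  0.62 ]
 [-0.318 -0.041]
 [-0.248 -0.544]
 [ 0.63   0.397]
 [-0.084 -0.191]
 [ 0.524 -0.415]]
jig res
[[-0.454 -0.187  1.101  0.119  0.248 -0.016 -0.843 -0.154  0.706 -0.243
   0.46   0.118 -0.266]
 [-0.76   0.421 -0.191 -0.23  -0.441  0.445  0.031  0.528  0.861 -0.432
  -0.233 -0.351  0.494]]
q [ 535.511 -139.754   -2.369    6.586   -0.008    0.625    0.176    0.738
   -0.267    0.049]
sd [2.179 1.877 0.006 1.933 0.493 2.089 0.593 0.558 0.505 0.551]
spanner res px
[[-0.603 -0.202]
 [ 0.031  0.618]
 [-0.322 -0.045]
 [-0.222 -0.552]
 [ 0.658  0.392]
 [-0.041 -0.134]
 [ 0.57  -0.36 ]]
jig res
[[-0.462 -0.191  1.11   0.124  0.255 -0.018 -0.849 -0.158  0.699 -0.251
   0.456  0.115 -0.268]
 [-0.753  0.439 -0.182 -0.226 -0.433  0.455  0.025  0.523  0.85  -0.443
  -0.24  -0.357  0.491]]
```

Call:
jog_arm(increments=[[-0.3, 0.1, 0.2, 0, 0, 0, 1], [-0.3, 0.1, 0.2, 0, 0, 0, 1], [0, 0, 0.2, 0, 0, 0, 1], [0, 0, 0, 0, 0, 0, 1], [0, 0, 0, 0, 0, 0, 1]], squeeze=60)

```text
clock: 11.0
eef_pos: [599.4, -205.1, 124.5]
eef_rot: [3.142, 0.0, 2.341]
wrist_force: [0.6, -0.2, -2.5]
finger_gap: 17.0
```

```bash
python3 m4.py 5 [535.8,-139.5,-2.369] 6.4
python3 - <<'E'
import cv2
def crop(n,b,f,o):
    x0,y0,x1,y1=b; im=cv2.imread(f'pics/{n}.png')[y0:y1,x0:x1]
    im=cv2.resize(im,None,fx=f,fy=f,interpolation=cv2.INTER_NEAREST)
    for x in range(x0,x1,5): cv2.putText(im,str(x),((x-x0)*f,8),0,.35,(0,0,255)); cv2.line(im,((x-x0)*f,0),((x-x0)*f,4),(0,0,255))
    for y in range(y0,y1,5): cv2.putText(im,str(y),(0,(y-y0)*f+8),0,.35,(0,0,255)); cv2.line(im,(0,(y-y0)*f),(4,(y-y0)*f),(0,0,255))
    return im
import numpy as np
a=crop('s5',(330,230,370,270),10,'');b=crop('t5',(325,205,365,245),10,'')
cv2.imwrite('pics/z5.png',np.hstack([a,b]))
E
```

```text
t 11.1 pos [ 599.39 -205.16  124.53] psi 2.3413572520591117 joints [-0.39  0.58  1.37  0.    1.19 -1.16] gap 17.085167385874744 F [ 0.47 -1.49 -4.48]
shift cm in present tool axes [ 0.68 -0.12 -2.55] | in target axes [ 0.68 -0.12 -2.55] | rotvec deg [ 0.    0.01 -0.04] wz -0.03682674430362751
```

View pics/z5.png

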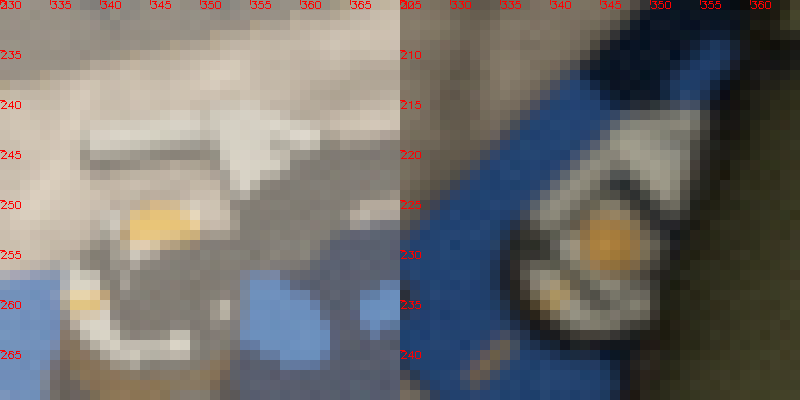

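View pics/s5o.png

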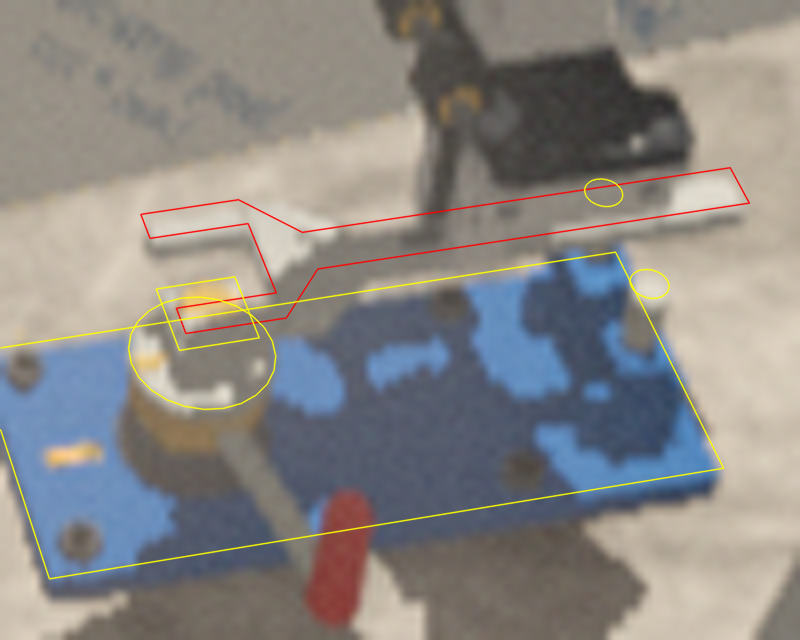

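View pics/t5o.png

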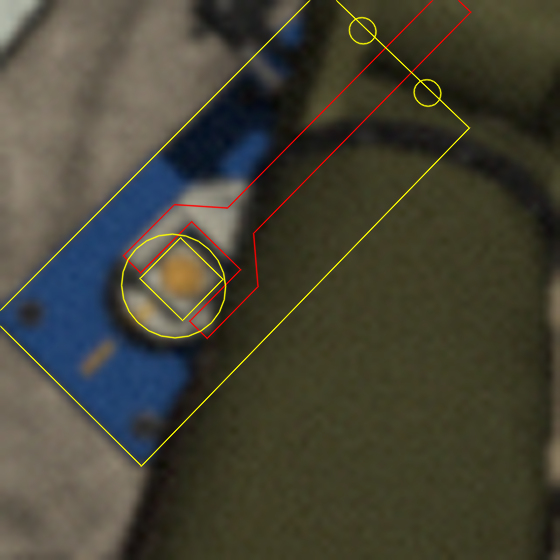

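```bash
python3 - <<'E'
from joint import *
e=np.array([599.4,-205.15,124.5]);psi=2.3414
obs=[('s',[338,242.2],[104,-29,6]),('s',[338.3,244.3],[104,-17,6]),('s',[350.7,243.0],[67,-17,6]),('s',[410.7,236.6],[-115,-9,6]),('s',[412,240.2],[-115,9,6]),
('t',[337.2,226.8],[104,-29,6]),('t',[346.2,222.2],[67,-17,6])]
q=solve(obs,e,psi)
d=np.array([np.cos(psi),np.sin(psi)]); jaw=e[:2]+(85+q[3])*d
D=jaw-q[:2]; t=q[2]; print('jaw in jig frame x,y',D@[np.cos(t),np.sin(t)],D@[-np.sin(t),np.cos(t)], 'yaw err',psi-(t+np.pi*1.5-2*np.pi)-2*np.pi)
E
```

```text
q [ 536.328 -139.221   -2.369    7.293    1.049    0.057    0.203    0.918
   -0.072    0.306]
sd [2.021 1.674 0.006 2.051 2.417 0.497 0.594 0.507 0.432 0.504]
spanner res px
[[-1.013 -0.225]
 [-0.177  0.684]
 [-0.291  0.128]
 [ 0.015 -0.453]
 [ 1.093  0.376]
 [-0.341 -0.382]
 [ 0.419 -0.679]]
jig res
[[-0.45  -0.192  1.074  0.099  0.224 -0.024 -0.803 -0.119  0.749 -0.196
   0.5    0.157 -0.232]
 [-0.82   0.344 -0.25  -0.28  -0.498  0.381  0.059  0.558  0.905 -0.389
  -0.198 -0.316  0.519]]
jaw in jig frame x,y 0.6692587088950549 -1.0571772547584504 yaw err -0.0015022420366843647
```

Call:
jog_arm(increments=[[-0.2, 0.05, 0.4, 0, 0, 0, 1], [0, 0, 0.4, 0, 0, 0, 1], [0, 0, 0.4, 0, 0, 0, 1], [0, 0, 0.2, 0, 0, 0, 1], [0, 0, 0, 0, 0, 0, 1]])

```text
clock: 11.92
eef_pos: [601.1, -206.2, 110.3]
eef_rot: [-3.141, -0.0, 2.341]
wrist_force: [0.4, 1.2, -3.2]
finger_gap: 17.0
```

Call:
jog_arm(increments=[[0, 0, 0.2, 0, 0, 0, 1], [0, 0, 0.2, 0, 0, 0, 1], [0, 0, 0, 0, 0, 0, 1]])

```text
clock: 12.3
eef_pos: [601.0, -206.2, 106.3]
eef_rot: [-3.141, -0.0, 2.341]
wrist_force: [0.8, 0.4, -2.6]
finger_gap: 17.2
```

Call:
jog_arm(increments=[[0, 0, 0.3, 0, 0, 0, 1], [0, 0, 0.3, 0, 0, 0, 1], [0, 0, 0.3, 0, 0, 0, 1], [0, 0, 0.3, 0, 0, 0, 1], [0, 0, 0, 0, 0, 0, 1]])

```text
clock: 12.92
eef_pos: [601.0, -206.2, 94.1]
eef_rot: [-3.141, -0.0, 2.341]
wrist_force: [-0.1, 0.3, -3.7]
finger_gap: 17.0
```

```bash
python3 m4.py 6 [536.,-139.3,-2.369] 7
```

```text
t 13.025 pos [ 601.19 -206.24   94.49] psi 2.341431858528974 joints [-0.39  0.62  1.39 -0.    1.14 -1.16] gap 17.737054782437607 F [ 0.55  0.53 -4.46]
shift cm in present tool axes [ 0.88 -0.17 -5.55] | in target axes [ 0.88 -0.17 -5.55] | rotvec deg [ 0.    0.   -0.03] wz -0.032552108456138616
```

View pics/s6c.png

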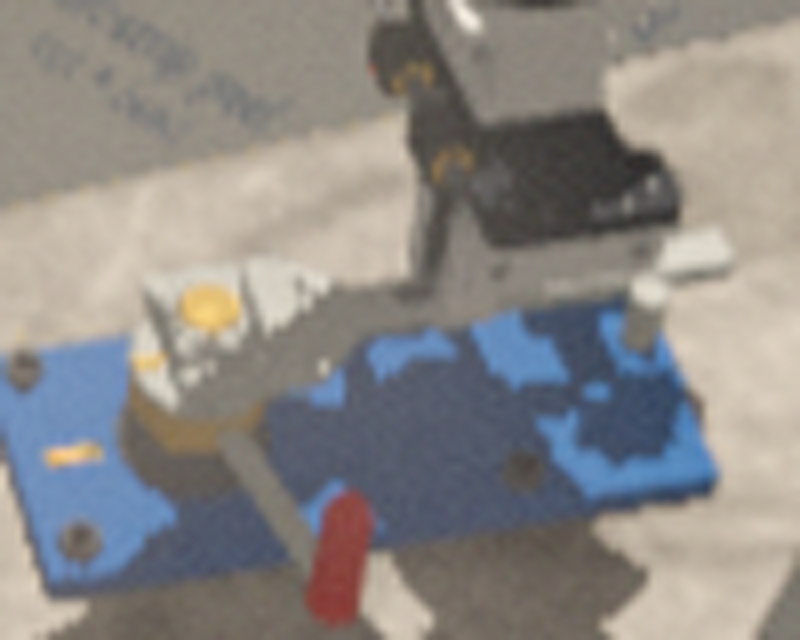

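View pics/t6c.png

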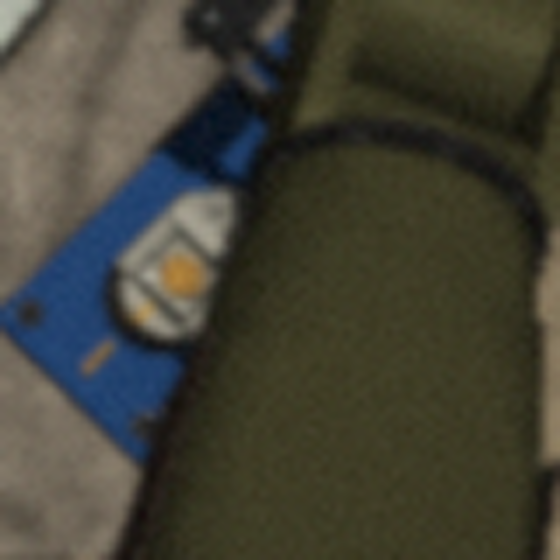

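The jaw surrounds the square, with the dome at about (346,253) and the prongs on both sides. The handle passes behind the near pin at (401,250). I'll lower it the rest of the way onto the collar.

Call:
jog_arm(increments=[[0, 0, 0.2, 0, 0, 0, 1], [0, 0, 0.2, 0, 0, 0, 1], [0, 0, 0.1, 0, 0, 0, 1], [0, 0, 0, 0, 0, 0, 1]])

```text
clock: 13.62
eef_pos: [601.1, -206.2, 89.3]
eef_rot: [-3.142, -0.0, 2.341]
wrist_force: [0.7, 0.6, -2.8]
finger_gap: 17.4
```

Call:
jog_arm(increments=[[0, 0, 0.1, 0, 0, 0, 1], [0, 0, 0, 0, 0, 0, 1]])

```text
clock: 13.88
eef_pos: [601.2, -206.3, 88.4]
eef_rot: [-3.142, -0.0, 2.341]
wrist_force: [0.1, 0.3, -3.4]
finger_gap: 16.9
```

Call:
jog_arm(increments=[[0, 0, 0.1, 0, 0, 0, 1], [0, 0, 0, 0, 0, 0, 1]])

```text
clock: 14.12
eef_pos: [601.3, -206.3, 88.1]
eef_rot: [3.141, 0.0, 2.341]
wrist_force: [-3.8, 0.6, 5.1]
finger_gap: 17.0
```

Call:
jog_arm(increments=[[0, 0, 0.05, 0, 0, 0, 1], [0, 0, 0, 0, 0, 0, 1]])

```text
clock: 14.38
eef_pos: [601.3, -206.3, 88.0]
eef_rot: [3.141, 0.001, 2.341]
wrist_force: [-5.0, 2.5, 9.5]
finger_gap: 16.9
```

Call:
jog_arm(increments=[[0, 0, -0.1, 0, 0, 0, 1.2], [0, 0, 0, 0, 0, 0, 3], [0, 0, 0, 0, 0, 0, 4], [0, 0, 0, 0, 0, 0, 4.5], [0, 0, -0.5, 0, 0, 0, 4.5], [0, 0, -2, 0, 0, 0, 4.5], [0, 0, -5, 0, 0, 0, 4.5], [0, 0, -5, 0, 0, 0, 4.5], [0, 0, 0, 0, 0, 0, 4.5]])

```text
clock: 15.5
eef_pos: [602.4, -206.7, 219.0]
eef_rot: [3.138, 0.008, 2.341]
wrist_force: [-0.2, -0.2, -0.2]
finger_gap: 45.1
```

```bash
python3 m4.py 7 [536.,-139.3,-2.369] 7
```

```text
t 15.6 pos [ 601.14 -206.21  213.94] psi 2.3414268813462975 joints [-0.39  0.5   1.27  0.    1.37 -1.16] gap 44.9767653080965 F [-1.4  -0.27 -0.73]
shift cm in present tool axes [ 0.89 -0.17  6.39] | in target axes [ 0.88 -0.17  6.39] | rotvec deg [ 0.03  0.07 -0.03] wz -0.03283728001737735
```

View pics/s7c.png

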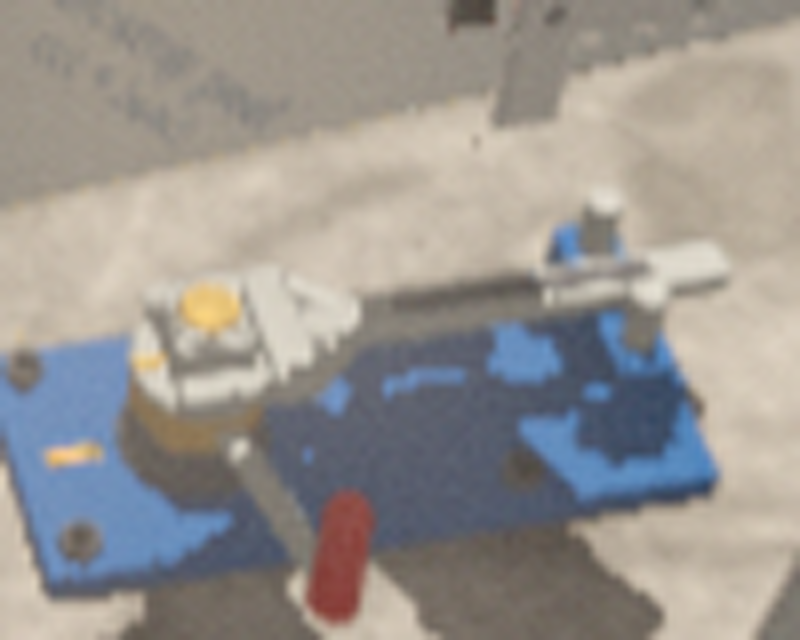

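View pics/t7c.png

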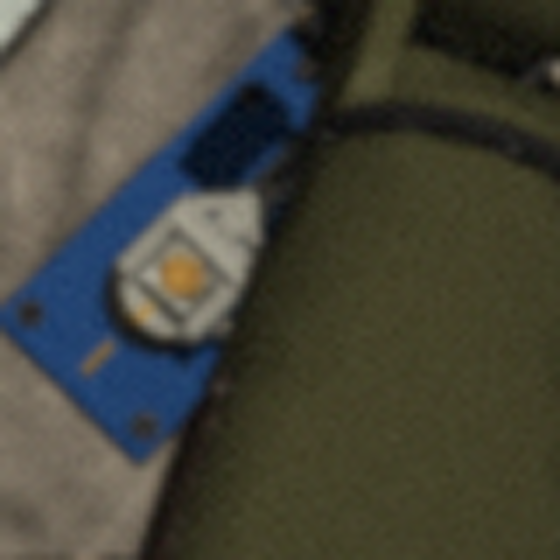

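The spanner is seated flat: its jaw is round the square, and the handle lies between the pins at (395,240) and (401,252). Next is the lever.

```bash
python3 - <<'E'
from fit import *
from go import *
P=[atz(ps,[[363.2-.2,277.3-.85]],92)[0],atz(pt,[[369.2+.1,244.2-.2]],92)[0]]
print(P)
h=np.mean(P,0); sc=np.array([536.3,-139.5])
d=h[:2]-sc; print(np.hypot(*d),np.arctan2(d[1],d[0]))
r=recognise(camera('scene'),'lever_grip'); print([ (x['conf']) for x in r])
th=np.arctan2(d[1],d[0]); g=sc+100*np.array([np.cos(th),np.sin(th)]); print(g)
rel([g[0],g[1],130],th+np.pi)
E
python3 - <<'E'
import cv2
im=cv2.imread('pics/s7.png')[255:300,340:385]; cv2.imwrite('pics/z7.png',cv2.resize(im,None,fx=12,fy=12,interpolation=cv2.INTER_NEAREST))
E
```

```text
[array([ 481.622, -221.704,   92.   ]), array([ 481.711, -220.962,   92.   ])]
98.39439934578303 -2.159458146716893
[0.56, 0.23]
[ 480.775 -222.668]
t 15.9 pos [ 600.961 -206.159  212.176] psi 2.3413818864226914 joints [-0.388  0.504  1.273 -0.     1.366 -1.159] gap 44.74042252307448 F [-0.202  0.231  0.139]
shift cm in present tool axes [ 7.177 -9.769  8.232] | in target axes [-8.046 -9.079  8.218] | rotvec deg [-0.075 -0.038 77.879] wz 77.87913816241978
```

View pics/z7.png

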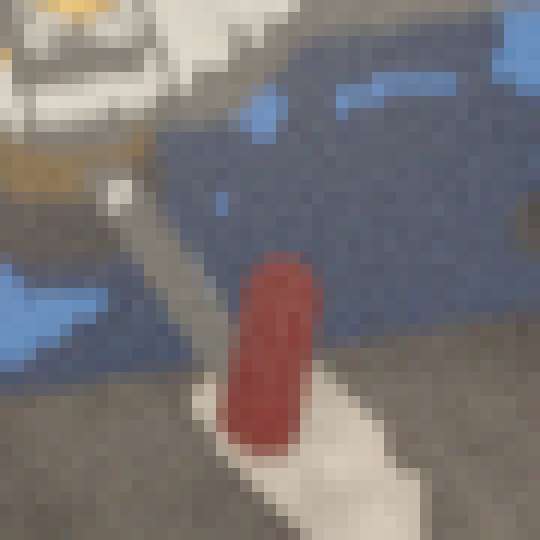

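Call:
jog_arm(increments=[[2.4, -3.25, 0, 0, 0, 0, 4.6], [2.4, -3.25, 0, 0, 0, 0, 4.6], [2.4, -3.25, 0, 0, 0, 0, 4.6], [0, 0, 0, 0, 0, 9.7, 4.6], [0, 0, 0, 0, 0, 9.7, 4.6], [0, 0, 0, 0, 0, 9.7, 4.6], [0, 0, 0, 0, 0, 9.7, 4.6], [0, 0, 0, 0, 0, 9.7, 4.6], [0, 0, 0, 0, 0, 9.7, 4.6], [0, 0, 0, 0, 0, 9.7, 4.6], [0, 0, 0, 0, 0, 9.7, 4.6], [0, 0, 4, 0, 0, 0, 4.6], [0, 0, 4, 0, 0, 0, 4.6], [0, 0, 0, 0, 0, 0, 4.6]])

```text
clock: 17.65
eef_pos: [479.8, -221.8, 130.7]
eef_rot: [-3.136, 0.0, 0.987]
wrist_force: [0.7, -0.2, 0.5]
finger_gap: 46.0
```

```bash
python3 m4.py 8 [536.,-139.3,-2.369] 7; python3 -c "
from go import *
rel([481,-222,80],.982)"
```

```text
t 17.75 pos [ 481.43 -222.72  134.06] psi 0.986979272700115 joints [-0.5   0.35  1.68 -0.    1.11  0.08] gap 45.873687409219876 F [ 0.93 -0.    1.22]
shift cm in present tool axes [ 8.    8.18 -1.59] | in target axes [-6.28  9.56 -1.59] | rotvec deg [  0.03   0.02 -77.64] wz -77.63696882703066
t 17.85 pos [ 481.737 -222.863  134.7  ] psi 0.9870590331016474 joints [-0.502  0.353  1.68  -0.     1.107  0.081] gap 45.95638450977227 F [-0.184 -0.745  0.01 ]
shift cm in present tool axes [ 0.03  -0.123  5.47 ] | in target axes [ 0.031 -0.109  5.47 ] | rotvec deg [ 0.14  -0.011  0.29 ] wz 0.2898612451413714
```

View pics/s8c.png

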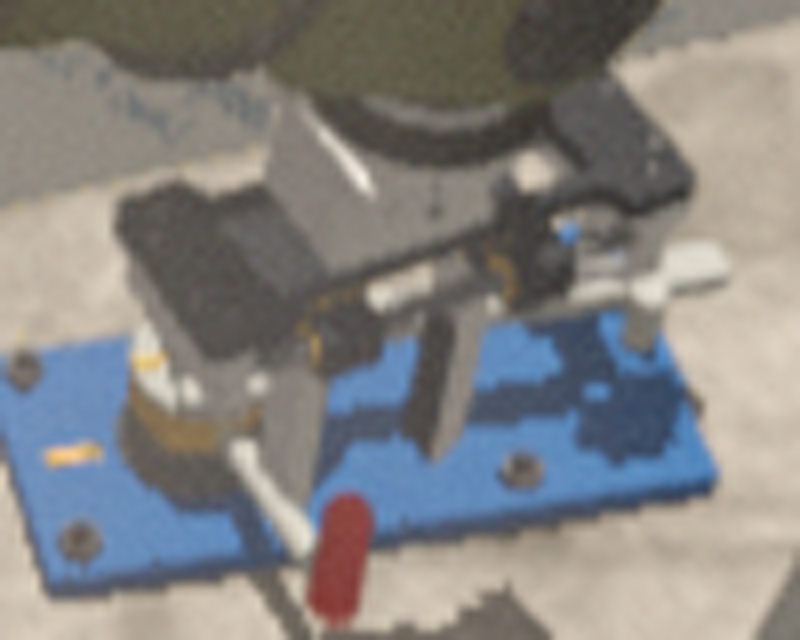

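Call:
jog_arm(increments=[[0, -0.1, 2.5, 0, 0, 0, 4.6], [0, 0, 2.5, 0, 0, 0, 4.6], [0, 0, 0.4, 0, 0, 0, 4.6], [0, 0, 0, 0, 0, 0, 4.6]])

```text
clock: 18.35
eef_pos: [480.8, -222.2, 80.2]
eef_rot: [3.14, -0.0, 0.987]
wrist_force: [-0.9, -0.4, -0.0]
finger_gap: 45.9
```

Call:
jog_arm(increments=[[0, 0, 0, 0, 0, 0, 3], [0, 0, 0, 0, 0, 0, 2], [0, 0, 0, 0, 0, 0, 2]], squeeze=15)

```text
clock: 18.73
eef_pos: [480.4, -222.1, 79.3]
eef_rot: [3.141, -0.0, 0.987]
wrist_force: [-0.2, -0.6, 1.0]
finger_gap: 21.2
```

```bash
python3 m4.py 9 [536.,-139.3,-2.369] 7; python3 -c "
from go import *
rel([481,-222,80],.982)"
```

```text
t 18.825 pos [ 480.37 -222.05   79.18] psi 0.9870111942689769 joints [-0.5   0.43  1.72 -0.    0.99  0.08] gap 19.674253581878656 F [ 0.25 -0.53  1.1 ]
shift cm in present tool axes [ 8.    8.31 -7.08] | in target axes [-6.4   9.59 -7.08] | rotvec deg [  0.03   0.02 -77.64] wz -77.63513985585948
t 18.925 pos [ 480.331 -222.006   79.09 ] psi 0.9870604927088295 joints [-0.502  0.428  1.723 -0.     0.99   0.082] gap 20.10190838382484 F [0.995 0.227 1.076]
shift cm in present tool axes [ 0.037  0.055 -0.091] | in target axes [ 0.038  0.055 -0.091] | rotvec deg [ 0.022 -0.     0.29 ] wz 0.2899448744726602
```

View pics/s9c.png

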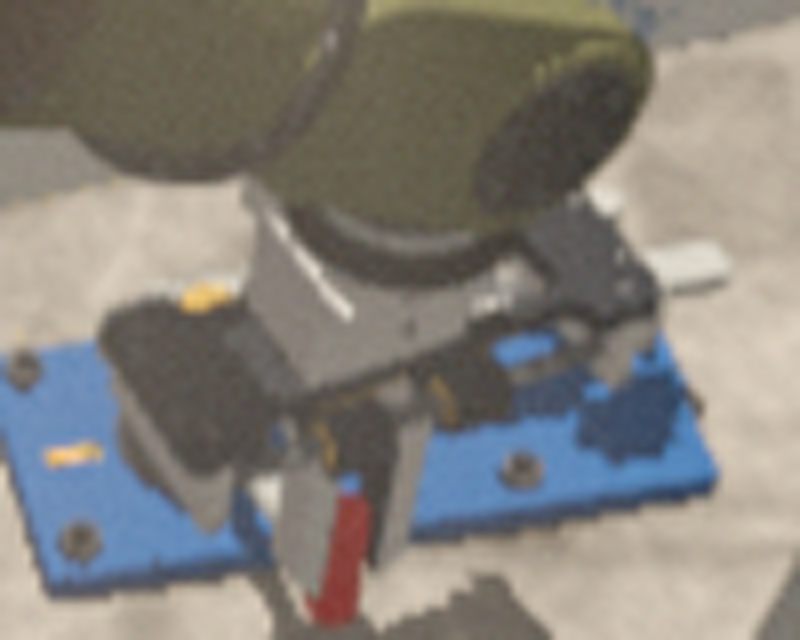

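Call:
jog_arm(increments=[[0.05, -1.0, 0, 0, 0, 6, 2], [0.05, -1.05, 0, 0, 0, 6, 2], [0.05, -1.05, 0, 0, 0, 6, 2], [0.05, -1.05, 0, 0, 0, 6, 2]])

```text
clock: 19.42
eef_pos: [451.3, -192.5, 79.1]
eef_rot: [3.141, -0.001, 0.565]
wrist_force: [2.5, -0.9, -0.8]
finger_gap: 19.4
```

```bash
cat > lv.py <<'E'
from go import *
s,R=yawnow(); d=s['eef_pos'][:2]-[536.3,-139.5]
print('t',s['clock'],'r',np.hypot(*d),'lever angle in jig',(np.arctan2(d[1],d[0])+2.369+np.pi)%(2*np.pi)-np.pi,'psi-based',np.arctan2(R[1,0],R[0,0])-np.pi+2.369,'z',s['eef_pos'][2],'F tool',R.T@s['wrist_force'],'gap',s['finger_gap'])
E
python3 lv.py
```

```text
t 19.425 r 100.20020337293455 lever angle in jig -0.21467782545877645 psi-based -0.20802734999533223 z 79.10848432139122 F tool [1.655 2.146 0.85 ] gap 19.416355774250327
```

Call:
jog_arm(increments=[[0.05, -1.05, 0, 0, 0, 6, 2], [0.05, -1.05, 0, 0, 0, 6, 2], [0.05, -1.05, 0, 0, 0, 6, 2], [0.05, -1.05, 0, 0, 0, 6, 2], [0.02, -0.7, 0, 0, 0, 4, 2], [0, 0, 0, 0, 0, 0, 2]])

```text
clock: 20.18
eef_pos: [435.6, -146.5, 79.1]
eef_rot: [3.141, -0.0, 0.08]
wrist_force: [-0.6, -0.1, -0.1]
finger_gap: 20.1
```

```bash
python3 lv.py;  python3 m4.py 10 [536.,-139.3,-2.369] 7
```

```text
t 20.175 r 100.95946053509547 lever angle in jig -0.7035537533137242 psi-based -0.6922094458887158 z 79.08347272256584 F tool [-0.636  0.075  0.103] gap 20.05046524824245
t 20.275 pos [ 435.43 -146.68   78.91] psi 0.08123480389081662 joints [-0.4   0.29  1.91  0.    0.93  1.08] gap 19.939137153073247 F [-0.14  0.53  0.28]
shift cm in present tool axes [15.34  6.71 -7.12] | in target axes [-14.94   7.56  -7.11] | rotvec deg [  -0.03   -0.   -129.53] wz -129.53230420712208
```

View pics/s10c.png

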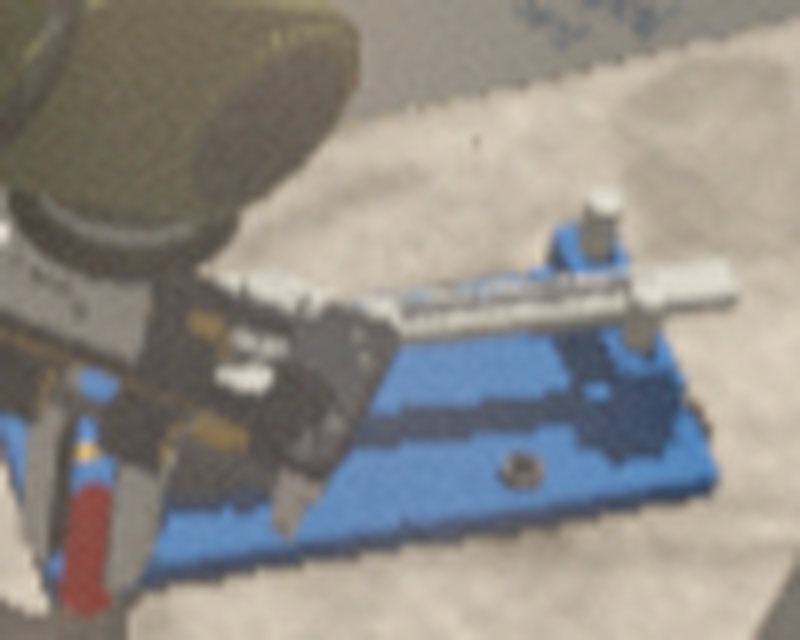

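Call:
jog_arm(increments=[[0.02, -0.52, 0, 0, 0, 3, 2], [0.02, -0.52, 0, 0, 0, 3, 2], [0.02, -0.52, 0, 0, 0, 3, 2], [0, 0, 0, 0, 0, 0, 2]])

```text
clock: 20.88
eef_pos: [435.6, -131.1, 78.9]
eef_rot: [-3.142, 0.0, -0.077]
wrist_force: [0.4, -0.5, -0.6]
finger_gap: 20.2
```

```bash
python3 lv.py
```

```text
t 20.875 r 101.0571421750947 lever angle in jig -0.8561186991007137 psi-based -0.8491865156355813 z 78.87337392925664 F tool [0.467 0.44  0.575] gap 20.234584778685214
```

Call:
jog_arm(increments=[[0.01, -0.35, 0, 0, 0, 2, 2], [0.01, -0.35, 0, 0, 0, 2, 2]])

```text
clock: 21.12
eef_pos: [436.4, -124.4, 78.9]
eef_rot: [3.141, 0.0, -0.147]
wrist_force: [-0.4, -2.7, -1.4]
finger_gap: 20.1
```

Call:
jog_arm(increments=[[0.01, -0.26, 0, 0, 0, 1.5, 2], [0, 0, 0, 0, 0, 0, 2]])

```text
clock: 21.38
eef_pos: [436.9, -121.5, 78.9]
eef_rot: [-3.141, 0.0, -0.173]
wrist_force: [0.2, -1.6, -1.3]
finger_gap: 20.0
```

```bash
python3 lv.py
```

```text
t 21.375 r 100.97291097544269 lever angle in jig -0.9515517321272391 psi-based -0.9454302453256185 z 78.89030864403458 F tool [0.46  1.545 1.254] gap 20.040965213859167
```

Call:
jog_arm(increments=[[0.01, -0.26, 0, 0, 0, 1.5, 2], [0.01, -0.26, 0, 0, 0, 1.5, 2]])

```text
clock: 21.62
eef_pos: [438.1, -116.4, 78.9]
eef_rot: [3.142, 0.0, -0.228]
wrist_force: [-1.8, -2.9, -1.1]
finger_gap: 20.0
```

Call:
jog_arm(increments=[[0.01, -0.26, 0, 0, 0, 1.5, 2], [0, -0.1, 0, 0, 0, 0.5, 2]])

```text
clock: 21.88
eef_pos: [439.0, -112.7, 78.9]
eef_rot: [-3.142, 0.0, -0.262]
wrist_force: [-2.0, -2.5, -0.2]
finger_gap: 20.2
```

```bash
python3 lv.py
```

```text
t 21.875 r 100.89344242895035 lever angle in jig -1.0410810915221909 psi-based -1.0341328675591668 z 78.87572660531093 F tool [-1.276  2.923  0.181] gap 20.18262420533138
```

```bash
python3 - <<'E'
from ov import *
p=camera('scene');save(p,'s11');q=camera('top');save(q,'t11')
draw(p,[],(320,215,420,295),8,'s11c');draw(q,[],(320,190,400,270),7,'t11c')
E
```

```text
(no output)
```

View pics/s11c.png

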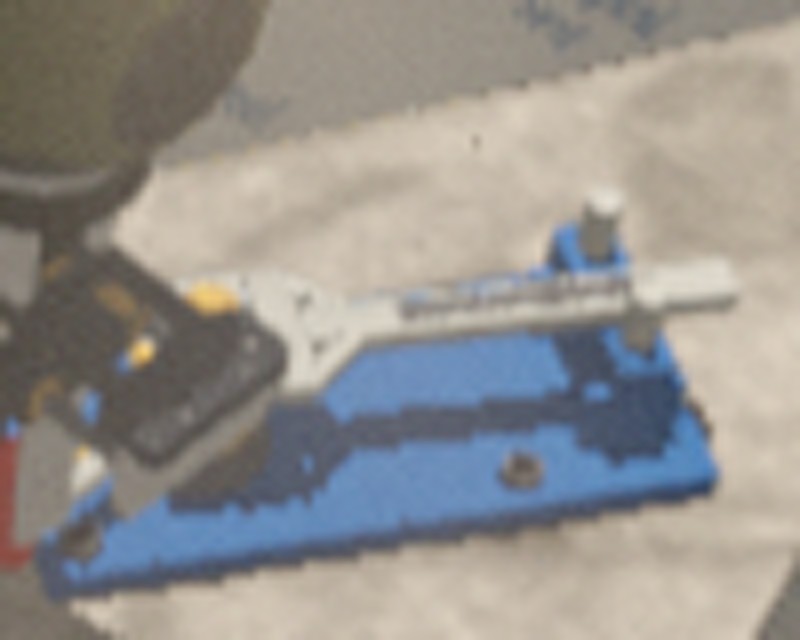

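View pics/t11c.png

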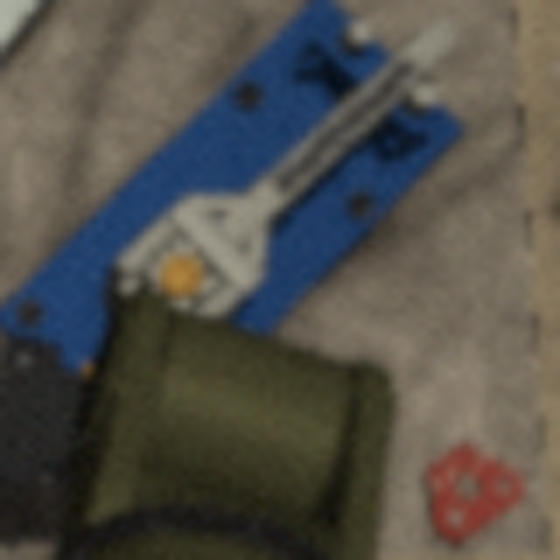

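The spanner is bearing on the near pin at (401,250) and its jaw is still round the square. I'll keep going in small steps until the stop shows in the force.

Call:
jog_arm(increments=[[0.01, -0.26, 0, 0, 0, 1.5, 2], [0, 0, 0, 0, 0, 0, 2]])

```text
clock: 22.32
eef_pos: [440.0, -110.4, 79.0]
eef_rot: [-3.142, -0.0, -0.288]
wrist_force: [-1.7, -1.0, 0.4]
finger_gap: 19.8
```

Call:
jog_arm(increments=[[0.01, -0.26, 0, 0, 0, 1.5, 2], [0, 0, 0, 0, 0, 0, 2]])

```text
clock: 22.58
eef_pos: [440.8, -107.9, 79.0]
eef_rot: [-3.142, -0.0, -0.314]
wrist_force: [-1.3, -2.1, 0.5]
finger_gap: 20.2
```

```bash
python3 lv.py
```

```text
t 22.575 r 100.62245022014866 lever angle in jig -1.0923519964876274 psi-based -1.0863359198504896 z 78.98964042234392 F tool [-0.607  2.435 -0.545] gap 20.216730010057752
```

Call:
jog_arm(increments=[[0.01, -0.26, 0, 0, 0, 1.5, 2], [0, 0, 0, 0, 0, 0, 2]])

```text
clock: 22.82
eef_pos: [441.6, -105.7, 79.0]
eef_rot: [3.141, -0.0, -0.34]
wrist_force: [-3.5, -5.2, 1.0]
finger_gap: 20.0
```

Call:
jog_arm(increments=[[0.01, -0.26, 0, 0, 0, 1.5, 2], [0, 0, 0, 0, 0, 0, 2]])

```text
clock: 23.08
eef_pos: [442.4, -103.7, 79.0]
eef_rot: [3.14, 0.0, -0.367]
wrist_force: [-3.9, -9.2, 0.4]
finger_gap: 20.0
```

```bash
python3 lv.py
```

```text
t 23.075 r 100.50727074319717 lever angle in jig -1.1367071609352877 psi-based -1.1391038985968192 z 78.96385461469765 F tool [-0.293 10.013 -0.433] gap 19.98575450781471
```

Call:
jog_arm(increments=[[0, -0.15, 0, 0, 0, 0.5, 2], [0, 0, 0, 0, 0, 0, 2]])

```text
clock: 23.32
eef_pos: [442.8, -102.6, 78.9]
eef_rot: [3.14, 0.0, -0.375]
wrist_force: [-6.4, -12.0, 0.6]
finger_gap: 20.1
```

```bash
python3 lv.py
```

```text
t 23.325 r 100.51293812941155 lever angle in jig -1.1482064867915494 psi-based -1.1476545932577191 z 78.94973179140389 F tool [-1.591 13.516 -0.595] gap 20.093461935531497
```

Call:
jog_arm(increments=[[0, 0.15, 0, 0, 0, -0.5, 2], [0, 0.15, 0, 0, 0, 0, 2.5], [0, 0, 0, 0, 0, 0, 4.5], [0, 0, 0, 0, 0, 0, 4.5], [0, 0, -1, 0, 0, 0, 4.5], [0, 0, -4, 0, 0, 0, 4.5], [0, 0, -5, 0, 0, 0, 4.5], [-5, 0, -5, 0, 0, 0, 4.5], [-5, 0, -3, 0, 0, 0, 4.5], [-5, 0, 0, 0, 0, 0, 4.5], [0, 0, 0, 0, 0, 0, 4.5]])

```text
clock: 24.7
eef_pos: [305.8, -52.3, 254.4]
eef_rot: [-3.141, -0.004, -0.365]
wrist_force: [1.0, -0.2, -0.3]
finger_gap: 44.9
```

```bash
python3 - <<'E'
from ov import *
print(read_state()['eef_pos'])
p=camera('scene');save(p,'s12');q=camera('top');save(q,'t12')
draw(p,[],(320,215,420,295),8,'s12c');draw(q,[],(320,190,400,270),7,'t12c')
E
```

```text
[307.66 -53.04 253.9 ]
```

View pics/s12c.png

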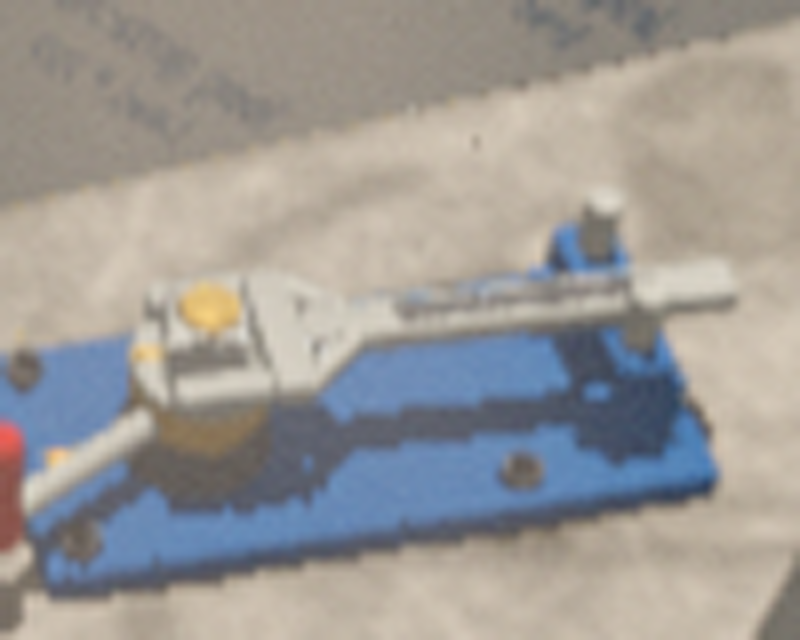

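View pics/t12c.png

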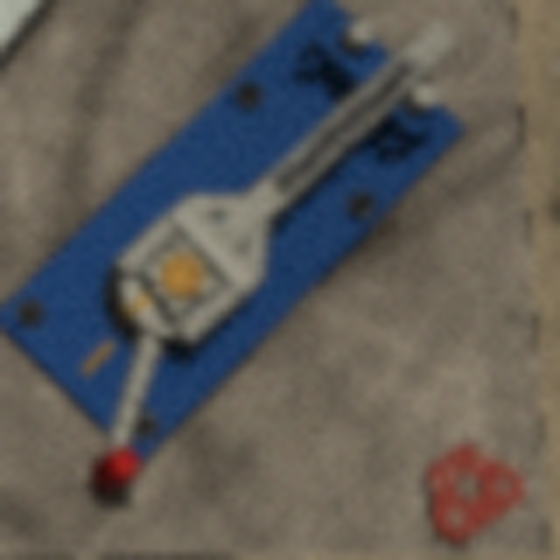

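View pics/s12.png

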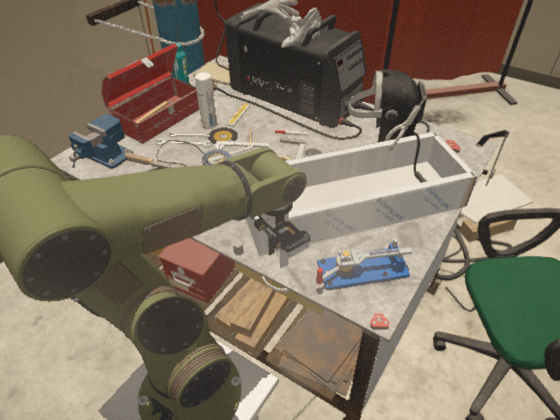

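```bash
python3 - <<'E'
from fit import *
def yel(n,box):
    im=cv2.imread(f'pics/{n}.png'); x0,y0,x1,y1=box
    c=im[y0:y1,x0:x1].astype(float); w=np.clip(np.minimum(c[...,2],c[...,1]*1.3)-c[...,0]*1.25-15,0,None)
    k,l,st,ce=cv2.connectedComponentsWithStats((w>0).astype(np.uint8))
    out=[]
    for i in range(1,k):
        m=l==i
        if w[m].sum()>60:
            ys,xs=np.nonzero(m); out.append((round((xs*w[m]).sum()/w[m].sum()+x0,2),round((ys*w[m]).sum()/w[m].sum()+y0,2),int(m.sum())))
    return out
for n,b,p in [('scene0',(320,240,365,285),ps),('s7',(320,240,365,285),ps),('s12',(320,240,365,285),ps),('top0',(325,220,360,250),pt),('t7',(325,220,360,250),pt),('t12',(325,220,360,250),pt)]:
    o=yel(n,b)
    for u in o:
        z=[15,62,91]
        print(n,u,[ (lambda w:(round(np.hypot(*w),1),round(np.arctan2(w[1],w[0])+2.369,3)))(atz(p,[[u[0],u[1]]],zz)[0][:2]-[536.3,-139.5]) for zz in z])
# lever handle top
for n,b,p in [('s12',(300,240,345,300),ps),('t12',(320,225,345,265),pt),('scene0',(345,265,375,300),ps),('top0',(355,230,385,255),pt)]:
    im=cv2.imread(f'pics/{n}.png'); x0,y0,x1,y1=b; c=im[y0:y1,x0:x1].astype(float); m=(c[...,2]>1.8*c[...,1])&(c[...,2]>70); ys,xs=np.nonzero(m)
    print(n,'red n',m.sum(),xs.mean()+x0,ys.mean()+y0, 'top rows', [(y+y0,(xs[ys==y].min()+x0,xs[ys==y].max()+x0)) for y in sorted(set(ys))[:3]])
E
```

```text
scene0 (np.float64(345.72), np.float64(253.02), 42) [(np.float64(62.9), np.float64(2.738)), (np.float64(21.4), np.float64(2.719)), (np.float64(4.3), np.float64(-0.247))]
scene0 (np.float64(338.29), np.float64(259.76), 7) [(np.float64(36.5), np.float64(3.295)), (np.float64(20.3), np.float64(4.777)), (np.float64(38.1), np.float64(5.408))]
scene0 (np.float64(342.32), np.float64(268.55), 27) [(np.float64(3.3), np.float64(4.574)), (np.float64(39.8), np.float64(-0.47)), (np.float64(63.7), np.float64(-0.44))]
scene0 (np.float64(328.13), np.float64(271.42), 10) [(np.float64(48.2), np.float64(4.748)), (np.float64(71.6), np.float64(5.264)), (np.float64(91.2), np.float64(5.426))]
s7 (np.float64(345.76), np.float64(253.13), 40) [(np.float64(62.5), np.float64(2.735)), (np.float64(21.0), np.float64(2.711)), (np.float64(4.7), np.float64(-0.227))]
s7 (np.float64(338.34), np.float64(259.78), 7) [(np.float64(36.4), np.float64(3.292)), (np.float64(20.1), np.float64(4.782)), (np.float64(38.1), np.float64(5.412))]
s7 (np.float64(341.89), np.float64(268.41), 31) [(np.float64(4.6), np.float64(4.438)), (np.
[... 1998 characters left out ...]
), (np.int64(269), (np.int64(318), np.int64(321))), (np.int64(270), (np.int64(318), np.int64(322)))]
t12 red n 21 337.0 256.0 top rows [(np.int64(254), (np.int64(336), np.int64(338))), (np.int64(255), (np.int64(335), np.int64(339))), (np.int64(256), (np.int64(335), np.int64(339)))]
scene0 red n 59 362.1186440677966 284.0169491525424 top rows [(np.int64(277), (np.int64(362), np.int64(365))), (np.int64(278), (np.int64(361), np.int64(365))), (np.int64(279), (np.int64(361), np.int64(365)))]
top0 red n 17 369.11764705882354 244.41176470588235 top rows [(np.int64(243), (np.int64(368), np.int64(371))), (np.int64(244), (np.int64(367), np.int64(371))), (np.int64(245), (np.int64(367), np.int64(371)))]
```

```bash
python3 - <<'E'
from fit import *
sc=np.array([536.3,-139.5])
# measure with identical method before/after : red centroid top cam ; use bias
def ang(w): d=w[:2]-sc; return np.hypot(*d),(np.arctan2(d[1],d[0])+2.369+np.pi)%(2*np.pi)-np.pi
bt=np.array([-.1,.2]); bs=np.array([.2,.85])
for nm,p,b,uvs in [('top',pt,bt,[(369.1,244.3),(337.0,255.9)]),('scene',ps,bs,[(363.2,277.3),(320.2,268.5)])]:
    for uv in uvs: print(nm,uv,ang(atz(p,[np.array(uv)-b],92 if nm=='scene' else 90)[0]))
E
python3 - <<'E'
import cv2
im=cv2.imread('pics/s12.png')[255:300,305:350]; a=cv2.resize(im,None,fx=8,fy=8,interpolation=cv2.INTER_NEAREST)
im=cv2.imread('pics/t12.png')[220:265,325:370]; b=cv2.resize(im,None,fx=8,fy=8,interpolation=cv2.INTER_NEAREST)
import numpy as np; cv2.imwrite('pics/z12.png',np.hstack([a,b]))
E
```

```text
top (369.1, 244.3) (np.float64(98.2311578845603), np.float64(0.20766708982507298))
top (337.0, 255.9) (np.float64(100.2767615527964), np.float64(-1.1146637829217063))
scene (363.2, 277.3) (np.float64(98.72758971234302), np.float64(0.21125437393758473))
scene (320.2, 268.5) (np.float64(97.95974009616698), np.float64(-1.1179805071150248))
```

View pics/z12.png

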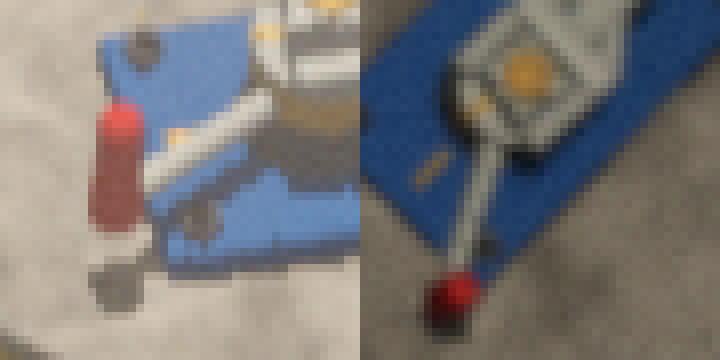

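The nut met its stop: the force rose from 2.5 to 13.5 N. The spanner has taken up its play against the pin. The yellow mark shows the screw at about -0.2 rad, inside the permitted 0.25 but close to it. Because the nut is much stiffer on its thread than the screw is in the jig, nudging the lever back slightly brings screw and nut back together. I'll do that gently and check that the nut doesn't loosen.

Call:
jog_arm(increments=[[5, 0, 0, 0, 0, 0, 4.6], [5, 0, 0, 0, 0, 0, 4.6], [5, 0, 0, 0, 0, 0, 4.6], [0, 0, 4, 0, 0, 0, 4.6], [0, 0, 4, 0, 0, 0, 4.6], [0, 0, 4, 0, 0, 0, 4.6], [0, 0, 4, 0, 0, 0, 4.6], [0, 0, 2, 0, 0, 0, 4.6], [0, 0, 0, 0, 0, 0, 4.6], [0, 0, 0, 0, 0, 0, 4.6]])

```text
clock: 26.35
eef_pos: [447.9, -106.8, 73.8]
eef_rot: [-3.142, -0.001, -0.366]
wrist_force: [0.0, 0.1, 0.3]
finger_gap: 46.0
```

```bash
python3 lv.py
```

```text
t 26.35 r 94.22650202422747 lever angle in jig -1.1270327430504032 psi-based -1.1381877930827353 z 73.807683860454 F tool [-0.012 -0.15  -0.325] gap 46.048436476051435
```

Call:
jog_arm(increments=[[-0.6, 0, -0.5, 0, 0, 0, 4.6], [0, 0, 0, 0, 0, 0, 2.4], [0, 0, 0, 0, 0, 0, 2.2], [0, 0, 0, 0, 0, 0, 2.2], [0, 0, 0, 0, 0, 0, 2.2]])

```text
clock: 26.98
eef_pos: [441.9, -104.6, 78.2]
eef_rot: [3.141, -0.0, -0.366]
wrist_force: [-1.0, -1.2, 0.9]
finger_gap: 22.3
```

```bash
python3 lv.py
```

```text
t 26.975 r 100.66299045957356 lever angle in jig -1.1265937755982751 psi-based -1.1381645853591968 z 78.17973918029415 F tool [-0.508  1.524 -0.944] gap 22.266014332698127
```

Call:
jog_arm(increments=[[0, 0.35, 0, 0, 0, -2.0, 2.2], [0, 0.35, 0, 0, 0, -2.0, 2.2], [0, 0.35, 0, 0, 0, -2.0, 2.2]])

```text
clock: 27.35
eef_pos: [438.5, -114.4, 78.1]
eef_rot: [-3.141, -0.0, -0.26]
wrist_force: [0.7, -0.1, 0.1]
finger_gap: 21.8
```

Call:
jog_arm(increments=[[0, 0.35, 0, 0, 0, -2.0, 2.2], [0, 0, 0, 0, 0, 0, 2.2]])

```text
clock: 27.6
eef_pos: [437.5, -117.9, 78.1]
eef_rot: [-3.142, 0.0, -0.227]
wrist_force: [-0.3, -0.4, -0.3]
finger_gap: 22.0
```

```bash
python3 lv.py
```

```text
t 27.6 r 101.14895741123695 lever angle in jig -0.9880496026991104 psi-based -0.9991292146770618 z 78.07252957888872 F tool [-0.199  0.452  0.331] gap 22.023757292339937
```

Call:
jog_arm(increments=[[0, -0.15, 0, 0, 0, 0, 2.4], [0, 0, 0, 0, 0, 0, 4.6], [0, 0, 0, 0, 0, 0, 4.6], [0, 0, 0, 0, 0, 0, 4.6], [0, 0, -1, 0, 0, 0, 4.6], [0, 0, -4, 0, 0, 0, 4.6], [0, 0, -5, 0, 0, 0, 4.6], [-3, 0, -5, 0, 0, 0, 4.6], [-5, 0, -3, 0, 0, 0, 4.6], [-5, 0, 0, 0, 0, 0, 4.6], [0, 0, 0, 0, 0, 0, 4.6]])

```text
clock: 28.98
eef_pos: [309.5, -86.7, 259.4]
eef_rot: [3.141, -0.003, -0.226]
wrist_force: [0.6, -0.1, 0.3]
finger_gap: 46.0
```

```bash
python3 - <<'E'
from ov import *
from fit import *
p=camera('scene');save(p,'s13');q=camera('top');save(q,'t13')
draw(p,[],(310,215,410,295),8,'s13c');draw(q,[],(320,190,400,270),7,'t13c')
sc=np.array([536.3,-139.5])
def A(w): d=w[:2]-sc; return round(np.hypot(*d),1),round((np.arctan2(d[1],d[0])+2.369+np.pi)%(2*np.pi)-np.pi,3)
for n,(x0,y0,x1,y1),pp in [('s13',(332,254,343,263),ps),('t13',(335,229,343,238),pt),('s12',(332,254,343,263),ps),('t12',(335,229,343,238),pt)]:
    c=cv2.imread(f'pics/{n}.png')[y0:y1,x0:x1].astype(float); w=np.clip(np.minimum(c[...,2],c[...,1]*1.3)-c[...,0]*1.25-15,0,None)
    k,l,st,ce=cv2.connectedComponentsWithStats((w>0).astype(np.uint8))
    for i in range(1,k):
        m=l==i; ys,xs=np.nonzero(m)
        if w[m].sum()>60: u=[(xs*w[m]).sum()/w[m].sum()+x0,(ys*w[m]).sum()/w[m].sum()+y0]; print(n,u,m.sum(),A(atz(pp,[u],62)[0]))
for n,(x0,y0,x1,y1) in [('s13',(300,240,345,300)),('t13',(320,225,350,265))]:
    c=cv2.imread(f'pics/{n}.png')[y0:y1,x0:x1].astype(float); m=(c[...,2]>1.8*c[...,1])&(c[...,2]>70); ys,xs=np.nonzero(m); u=np.array([xs.mean()+x0,ys.mean()+y0]); print(n,'red',u,m.sum(), A(atz(q,[u-[-.1,.2]],90)[0]) if n[0]=='t' else [(y+y0,xs[ys==y].mean()+x0) for y in sorted(set(ys))[:2]])
E
```

```text
s13 [np.float64(337.9144736842105), np.float64(259.0438596491228)] 5 (np.float64(20.6), np.float64(-1.646))
t13 [np.float64(339.2151898734177), np.float64(233.853164556962)] 9 (np.float64(23.1), np.float64(-1.72))
s12 [np.float64(337.86328125), np.float64(258.650390625)] 6 (np.float64(20.5), np.float64(-1.72))
t12 [np.float64(339.4769503546099), np.float64(232.97517730496455)] 9 (np.float64(20.4), np.float64(-1.816))
s13 red [322.   272.17] 23 [(np.int64(270), np.float64(322.0)), (np.int64(271), np.float64(322.0))]
t13 red [339.5  256.75] 20 (np.float64(100.6), np.float64(-1.023))
```

View pics/s13c.png

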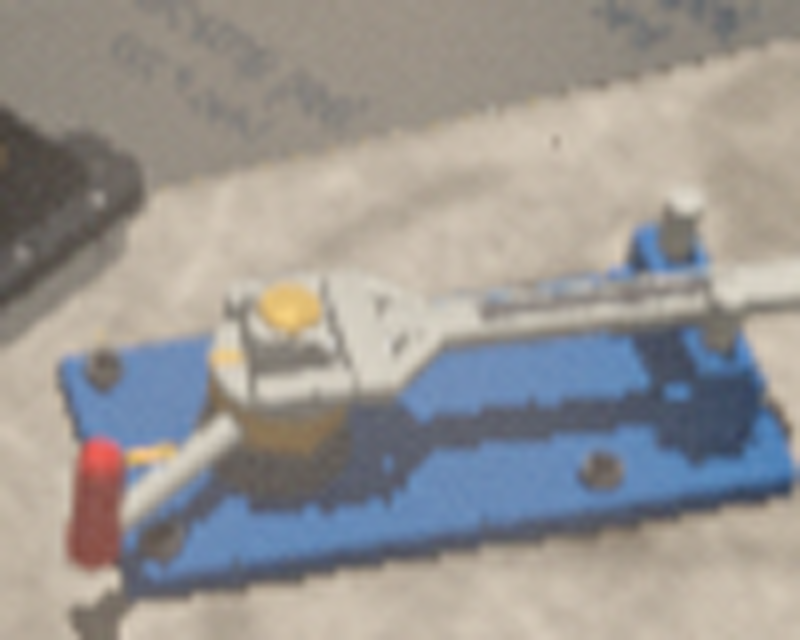

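View pics/t13c.png

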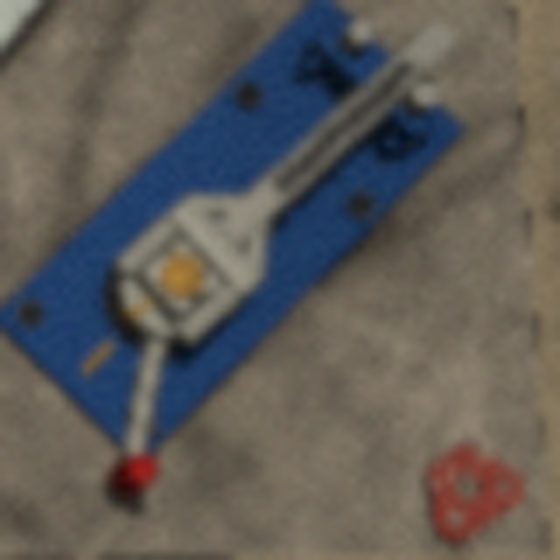

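The lever moved back 0.09 rad and the screw mark by about the same (0.07 to 0.10), so the nut stayed tight. The spanner still lies flat on the square between the pins. Handing in.

```bash
python3 -c "
from cell import *
s=read_state(); print(s['clock'],s['eef_pos'],s['wrist_force'])
print(sign_off())"
```

```text
29.175 [311.77292816 -87.3653281  258.23731224] [0.05478164 1.02943535 0.43710389]
the job is handed in; nothing more can be done
None
```

The jack screw is locked and the job is handed in, at about 29 s of the 64 s allowed. The sign-off gave no verdict.

- **Spanner:** I carried it over the tray and lowered it onto the screw's square, where it met the collar at the expected height. I then let go. The last pictures show it flat, with its jaw round the square and its handle between the pins.
- **Locknut:** I swung the lever about 1.3 rad clockwise. Resistance stayed at 2–3 N, then rose to 13.5 N at the stop.
- **Extra nudge back:** At the stop, the slack in the spanner had let the screw turn to about −0.2 rad, close to the 0.25 limit. I pushed the lever back about 0.09 rad at under 1 N, far less than it takes to turn the nut. The screw's mark moved 0.07–0.10 rad with it, so the nut should not have loosened. The screw now sits at roughly −0.12 rad, judged from its yellow mark.

**Checks that disagreed:**
- The lever's angle gives a value about 0.05 rad further from zero for the screw than its yellow mark does. Either way it is within the limit.
- The spanner sat about 6–7 mm further forward in the grip than planned. I measured this and corrected it before fitting.

I did not measure the tape, magnet and slug again at the end; the gripper worked well clear of them.

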